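Strip the spindle tooling pile and press the guide bearing into its copy ring

ROBOT

A 6-joint arm with a two-finger parallel gripper is mounted at the origin on the work surface. World frame = base frame: x ahead of the robot, y to its left, z up, the work surface at z = 0. Lengths are in mm, angles in rad, forces in N, time in s.
With the tool pointing down it reaches from about 350 to 875 mm from the base axis. Payload 4.2 kg.
Tool frame: the origin (TCP) lies at the very end of the fingers, on their centre line; the grasp point (between the pads) lies arm.grip_depth behind it (arm.grip_depth is the distance from the TCP to the grasp point, in mm); x points along the fingers, y is the direction in which the jaws open and shut, and the axes are right-handed (so a half turn about x gives the same grasp; the last joint's range is limited). The gripper opens to 85 mm and grips with 20 to 120 N. Pads are 22 mm wide; open, the fingers measure 114 mm over their backs; the gripper's body (76 mm by 85 mm) begins 54 mm behind the grasp point. The pads swing forward as they close: fully open they stand 13 mm farther back than shut.
Start: joints at [-0.858, 0.385, 0.008, 0, -1.194, -0.259], TCP at [274.002, -561.714, 231.312] pointing down, gripper open.
Joint ranges: [-3.14, 3.14], [-1.21, 2.06], [-1.07, 1.41], [-3.16, 2.05], [-2.99, -0.16], [-3.1, 3.1]. Speed limits (rad/s): [2.79, 2.79, 3.14, 3.14, 3.14, 3.14].

INTERFACE

Orientations are given as a unit quaternion [x, y, z, w].
In Python, from bench import arm, get_image, models gives the robot as it stands.
- The arm moves only by the tool arm_command, never from a script. Its argument "rows" is a list of rows, each an object of numbers: "dx", "dy", "dz": the shift along the tool's x, y, z in m; "wx", "wy", "wz": the turn, a rotation vector about the tool's x, y, z in degrees; "gripper": the closure, from -1 (fully open) to 1 (shut). A call has exactly 8 rows; each row is the pose to reach, as a shift and turn from the pose measured when the call began, along the tool's axes at that moment; what a row does not reach only later rows make up. A row lasts 1/10 s, in which the tool goes at most 50 mm and 8.59 degrees, less where a joint would pass 70% of its speed; a pose out of reach is approached as far as the arm can. A call with a gripper value outside its range is refused whole. The fingers move at their own pace and stop on an object; the grip force is fixed at half the most. Time passes only in rows, so rows that repeat a pose let the fingers close, or fill a call up. It gives the time, the measured TCP pose, the force and the opening at its end, in the units of the state.
- arm.read_state(): the state, without advancing time (a new reading comes with each control period).
- get_image(name): name is "scene" or "top" or "wrist"; returns a dict with "img" (420x560x3 uint8, red, green, blue), "K" (3x3 intrinsics, pixels), "rvec" (rotation vector, rad) and "tvec" (3), from world to camera coordinates, as OpenCV has them; the wrist camera has in their place "T_tool_cam" (4x4, takes a point from camera to tool coordinates, whose origin is the TCP and whose axes are the tool frame's). Camera axes: x right, y down, z forward; pixel columns grow to the right and rows downward; lengths in mm; the calibration is good to about 2 mm. A picture is of the moment at which its call begins: read the wrist's pose just before it. There is no depth.
- arm.job_done(): hands the job in, once; it reports no verdict.
Trained networks look in the newest picture that a camera, given by its name, has taken for a name from the list of things; names that differ only in an ending like _2 or _b are one class to them, and where a whole thing is asked for, a point or a joint stands for the part that bears it (a point fixed in the world has none). Each returns a list of dicts, best first, with "conf" (0 to 1); they miss things now and then, are a little off and sometimes report something else, mostly with a low value. They report only what shows in the picture. A call takes as long as a camera call.
- models.cut_out(camera, query): "mask" (420x560 bool, what is visible of it) and "extent" ([left, top, right, bottom] in pixels, round what is visible of it).
The state is a dict: "clock": time; "joints": joint angles; "joint_vel": joint speeds; "joint_efforts": joint torques, N m; "position": TCP position; "ee_rot": TCP orientation; "contact_force": force on the tool from outside, world axes, zero at the start; "wrist_torque": the same for the moment, N m; "gripper_width": finger opening in mm.
Only numpy, scipy, OpenCV 4.12 (cv2) and the standard library are available. Lean on these libraries where they do the work, as an engineer would, in place of code of your own. Each camera call takes 0.05 s, during which the arm holds its last target.

TASK

The tooling from the spindle moulder is piled up on the bench as it came off the spindle: take it apart and put every piece on its own place. The clamping bolt goes into the hole of the wooden block, the spacer ring over the wooden peg, the cutterhead flat into the round tray, and the guide bearing into the bore of the aluminium copy ring, where you press it straight down until it is fully home on the shoulder and then stop, without forcing it further. Leave the white glue bottle standing where it is.

Things in the scene. Friction and masses are not known exactly. Their poses are not given: they have to be found in the camera images.
- bolt: Clamping bolt, top of the pile. Round black socket head 26 mm diameter, 18 mm high, on a bright steel flange 48 mm diameter, 8 mm thick; below it a 14 mm shank, 20 mm long, hanging in the spacer's bore at the start. Origin on the axis at the flange's underside (flange z 0 to 8 mm, head 8 to 26, shank 0 to -20). z up along the axis. About 0.16 kg. Grasp it by the head.
- spacer: Dark steel spacer ring, second in the pile (resting on the bearing's sleeve): outer diameter 50 mm, bore 30 mm, height 25 mm. Origin on the axis at its underside, z up along the axis. About 0.22 kg.
- bearing: Guide ball bearing with its sleeve, third in the pile: bearing race 68 mm diameter, 15 mm high, and a bright sleeve 40 mm diameter standing 16 mm above the race (top 31 mm above the underside). Origin on the axis at its underside, z up along the axis. About 0.28 kg. Grasp it by the sleeve.
- cutterhead: Grooving cutterhead, bottom of the pile, resting on the bench: toothed aluminium disc 112 mm diameter, 14 mm thick, with a steel hub 56 mm diameter rising from the disc (z 14 mm) to z 44 mm. Origin on the axis at its underside, z up along the axis. About 0.7 kg. Grasp it by the hub. The pieces of the pile lie concentric to about 2 mm, each flat on the next.
- bolt_block: Place of the bolt: square light wooden block 75 x 75 mm, 32 mm high, fixed, with one hole in its top, 26 mm diameter and 26 mm deep, at its centre. The bolt's flange rests on the top, 32 mm above the bench. Origin at the centre of its underside (on the bench), z up.
- spacer_peg: Place of the spacer ring: square light wooden base 80 x 80 mm, 15 mm thick, fixed, with an upright peg 16 mm diameter at its centre, its tapered top 53 mm above the bench. The ring lies flat on the base, 15 mm above the bench. Origin at the centre of its underside (on the bench), z up.
- cutter_tray: Place of the cutterhead: round plywood tray 150 mm diameter, fixed, rim 14 mm high, with a round pocket 128 mm diameter whose floor is 6 mm above the bench. Origin at the centre of its underside (on the bench), z up.
- copy_ring: Bearing's place: aluminium ring, 100 mm diameter, on a 120 mm square plywood board, fixed. Top face at z 34 mm; bore 70.4 mm, lead-in 3 mm wide, 6 deep; shoulder at z 22 mm. The bearing drops in 5 mm freely; a push of about 8 N moves it the last 7 mm; at the shoulder the force rises steeply (race then 3 mm proud). Over 70 N harms it. Origin: board's underside (on the bench) on the bore's axis, z up.
- glue_bottle: White glue bottle standing on the bench near the work, 52 mm diameter, 150 mm high. Not to be moved. Origin at the centre of its underside, z up.

How it is judged:
By the outcome, as a careful person would: the job done as asked, in the order asked, and still so for the second after the job is handed in, with the robot touching nothing.
It also fails if it takes over 115 s, if anything falls off the work surface, if the arm or the gripper's body presses on something with over 40 N, if the wrist force passes 120 N, or if a joint passes its speed limit or range.

## Working session

There is one attempt and no reset: what is moved stays moved. The work goes in short steps, Python scripts to look and compute and a tool call to move; the robot and the scene stay as the last step left them, time stands still between calls to the robot, and variables do not carry over. Pictures are saved under pics/ and viewed, and the job is handed in when it is done.

Besides the shell and the picture viewer there is one more tool, called after "Request:" in YAML: its name, and indented under it one key for each argument. arm_command: Moves the arm, as the interface text tells. Its arguments: {"type":"object","properties":{"rows":{"type":"array"}},"required":["rows"]}

```bash
ls; mkdir -p pics; python3 - <<'E'
from bench import arm,get_image,models
import cv2
s=arm.read_state();print(s, arm.grip_depth)
for n in("scene","top","wrist"):
    d=get_image(n);cv2.imwrite(f"pics/a_{n}.png",d["img"][:,:,::-1])
    print(n,d["K"].tolist(),d.get("rvec"),d.get("tvec"),d.get("T_tool_cam"))
E
```

```text
pics
{'clock': 0.0, 'joints': array([-8.58377124e-01,  3.85585852e-01,  6.64681051e-03, -4.95114728e-04,
       -1.19401311e+00, -2.58608763e-01]), 'joint_vel': array([-0.00186563, -0.00105406,  0.00025112,  0.00086551,  0.00077564,
       -0.00073365]), 'joint_efforts': array([-2.75556550e-05, -3.92288661e+01,  1.88400078e+01,  4.18605655e+00,
       -4.57355534e-03,  5.86204706e-06]), 'position': array([ 273.76577334, -561.20994421,  230.21269404]), 'ee_rot': array([-0.15825991,  0.6892076 ,  0.15975999,  0.68878402]), 'contact_force': array([-0.18894725,  0.61381826, -0.03488205]), 'wrist_torque': array([ 0.02395117,  0.02509354, -0.01559229]), 'gripper_width': 85.37320455796316} 18.700000000000003
scene [[520.0993424091326, 0.0, 280.74936973246685], [0.0, 520.0993424091326, 216.67455694133224], [0.0, 0.0, 1.0]] [ 2.27435474  1.45222683 -0.35413209] [-238.74135579 -431.34862993 1307.18512163] None
top [[395.4074511143776, 0.0, 276.5203252143516], [0.0, 395.4074511143776, 219.06621704434173], [0.0, 0.0, 1.0]] [ 2.2066823  -2.19971873  0.03105646] [  8.51295663 560.03355073 818.86583947] None
wrist [[292.58560003881496, 0.0, 280.49707104740395], [0.0, 292.58560003881496, 206.2520159648167], [0.0, 0.0, 1.0]] None None [[-4.69133690e-04 -2.84925441e-01  9.58549567e-01 -1.43009316e+02]
 [ 9.99999862e-01  9.20654831e-05  5.16786445e-04  2.30315119e-01]
 [-2.35494935e-04  9.58549678e-01  2.84925359e-01 -7.29824300e+01]
 [ 0.00000000e+00  0.00000000e+00  0.00000000e+00  1.00000000e+00]]
```

View pics/a_scene.png

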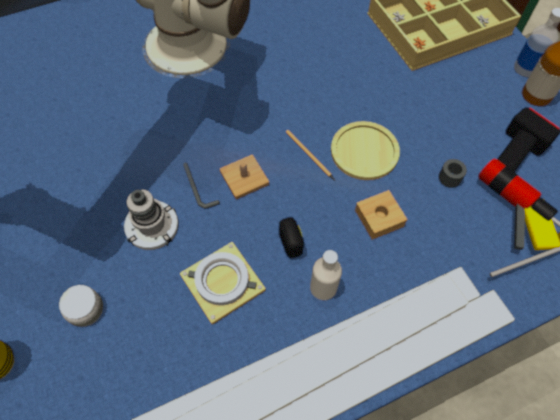

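View pics/a_top.png

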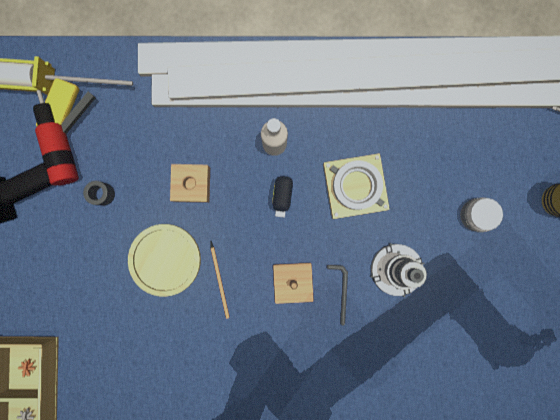

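View pics/a_wrist.png

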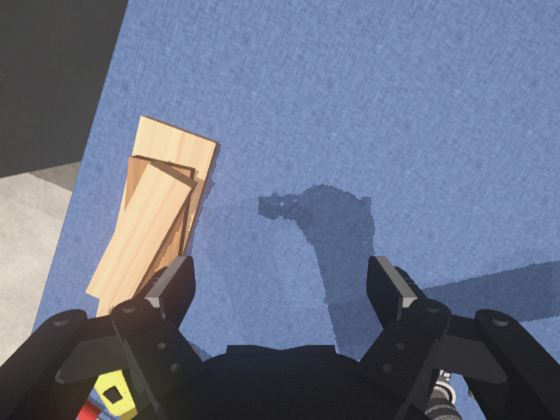

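```bash
cat > h.py <<'E'
import numpy as np, cv2
from scipy.spatial.transform import Rotation as R
from scipy.optimize import minimize
from bench import arm,get_image,models
def cyl(r,z0,z1,n=48):
    a=np.linspace(0,2*np.pi,n,endpoint=False)
    c=np.c_[r*np.cos(a),r*np.sin(a)]
    return [np.r_[np.c_[c,np.full(n,z0)],np.c_[c,np.full(n,z1)]]]
def box(w,z0,z1):
    h=w/2
    return [np.array([[x,y,z] for x in(-h,h) for y in(-h,h) for z in(z0,z1)],float)]
M={'bolt':cyl(24,0,8)+cyl(13,8,26),
'spacer':cyl(25,0,25),'bearing':cyl(34,0,15)+cyl(20,15,31),
'cutterhead':cyl(56,0,14)+cyl(28,14,44),
'bolt_block':box(75,0,32),'spacer_peg':box(80,0,15)+cyl(8,15,50),
'cutter_tray':cyl(75,0,14),'copy_ring':box(120,0,10)+cyl(50,10,34),'glue_bottle':cyl(26,0,110)+cyl(10,110,150)}
def cam(d,st=None):
    "return function world pts->pix"
    K=d["K"]
    if "T_tool_cam" in d and d["T_tool_cam"] is not None:
        T=np.eye(4);T[:3,:3]=R.from_quat(st["ee_rot"]).as_matrix();T[:3,3]=st["position"]
        W=np.linalg.inv(T@d["T_tool_cam"]);Rm,t=W[:3,:3],W[:3,3]
    else:
        Rm=cv2.Rodrigues(np.asarray(d["rvec"]))[0];t=np.asarray(d["tvec"]).ravel()
    def f(P):
        q=(np.atleast_2d(P)@Rm.T+t)@K.T
        return q[:,:2]/q[:,2:]
    f.R,f.t,f.K=Rm,t,K
    return f
def ray(f,uv,z):
    d=f.R.T@np.linalg.solve(f.K,np.array([uv[0],uv[1],1.]));o=-f.R.T@f.t
    return o+d*(z-o[2])/d[2]
def render(f,parts,pose,s=4):
    x,y,z,yaw=pose;c,sn=np.cos(yaw),np.sin(yaw)
    m=np.zeros((420*1,560*1),np.uint8)
    for p in parts:
        q=p.copy();q[:,:2]=p[:,:2]@np.array([[c,sn],[-sn,c]])+[x,y];q[:,2]+=z
        uv=f(q).astype(np.float32)
        h=cv2.convexHull(uv)
        cv2.fillPoly(m,[np.round(h*16).astype(np.int32)],1,shift=4)
    return m>0
def fit(f,mask,parts,x0,z,yaw=None):
    def cost(p):
        r=render(f,parts,[p[0],p[1],z,np.radians(p[2]) if len(p)>2 else 0])
        return 1-(r&mask).sum()/max(1,(r|mask).sum())
    p0=list(x0)+([yaw] if yaw is not None else [])
    n=len(p0)
    S=np.array([p0]+[[p0[j]+(8 if j==i else 0) for j in range(n)] for i in range(n)])
    return minimize(cost,p0,method='Nelder-Mead',options=dict(initial_simplex=S,xatol=.05,fatol=1e-4,maxiter=150))
E
python3 - <<'E'
from h import *
Z={'bolt':100,'spacer':75,'bearing':44,'cutterhead':0}
for n in('top','scene'):
    d=get_image(n);f=cam(d);im=d["img"].copy()
    for k in M:
        L=models.cut_out(n,k)
        print(n,k,[(round(l['conf'],2),list(map(int,l['extent']))) for l in L[:3]],end=' ')
        if not L: print();continue
        m=L[0]['mask'].astype(bool)
        v,u=np.nonzero(m);z=Z.get(k,0)
        x0=ray(f,(u.mean(),v.mean()),z+M[k][0][:,2].max())[:2]
        if k in('spacer','bearing','cutterhead'): print(x0.round(1));continue
        best=None
        for yaw in ([-30,0,30] if k in('bolt_block','spacer_peg','copy_ring') else [None]):
            r=fit(f,m,M[k],x0,z,yaw)
            if best is None or r.fun<best.fun:best=r
        print(best.x.round(1),round(best.fun,3))
        c,_=cv2.findContours(m.astype(np.uint8),0,1);cv2.drawContours(im,c,-1,(255,0,0),1)
        p=best.x;mm=render(f,M[k],[p[0],p[1],z,np.radians(p[2]) if len(p)>2 else 0])
        c,_=cv2.findContours(mm.astype(np.uint8),0,1);cv2.drawContours(im,c,-1,(0,255,0),1)
    cv2.imwrite(f'pics/b_{n}.png',im[:,:,::-1])
E
```

```text
top bolt [(0.96, [396, 263, 427, 290])] [ 455.8 -240.5] 0.159
top spacer [(0.57, [389, 259, 412, 282])] [ 465.5 -219. ]
top bearing [(0.6, [385, 253, 412, 292])] [ 459.6 -223. ]
top cutterhead [(0.72, [369, 245, 419, 295])] [ 458.1 -221.4]
top bolt_block [(0.72, [168, 162, 210, 202])] [632.8 192.2  -1.1] 0.039
top spacer_peg [(0.64, [273, 262, 312, 303]), (0.17, [383, 254, 415, 292])] [425.9 -24.2   2.7] 0.06
top cutter_tray [(0.76, [127, 224, 199, 296]), (0.62, [396, 263, 428, 289])] [475.5 246.6] 0.052
top copy_ring [(0.84, [322, 154, 389, 219])] [ 630.3 -155.2    8.1] 0.033
top glue_bottle [(0.74, [261, 116, 285, 159]), (0.57, [166, 164, 209, 201]), (0.2, [385, 254, 417, 292])] [720.7  16.2] 0.199
scene bolt [(0.69, [127, 186, 152, 214])] [ 452.1 -239.2] 0.105
scene spacer [(0.79, [132, 200, 158, 219])] [ 479.  -239.6]
scene bearing [(0.65, [130, 198, 165, 230])] [ 471.2 -236.9]
scene cutterhead [(0.96, [124, 203, 177, 247])] [ 473.8 -240. ]
scene bolt_block [(0.8, [355, 192, 402, 238])] [630.9 192.   -1.4] 0.051
scene spacer_peg [(0.85, [220, 154, 271, 200])] [423.  -22.7   2.6] 0.046
scene cutter_tray [(0.91, [329, 118, 400, 181])] [470.8 247.2] 0.03
scene copy_ring [(0.74, [179, 242, 265, 324])] [ 626.9 -154.2   10.1] 0.023
scene glue_bottle [(0.86, [310, 251, 340, 298])] [717.2  19.3] 0.107
```

```bash
cat >> h.py <<'E'
def go(x,y,z,psi=None,s=None):
    "tool x down; tool y at world angle psi(deg). prints deltas"
    s=s or arm.read_state();Rc=R.from_quat(s["ee_rot"])
    my=Rc.as_matrix()[:,1]
    if psi is None: psi=np.degrees(np.arctan2(my[1],my[0]))
    a=np.radians(psi);X=np.array([0,0,-1.]);Y=np.array([np.cos(a),np.sin(a),0]);Zz=np.cross(X,Y)
    Rt=R.from_matrix(np.c_[X,Y,Zz])
    d=Rc.inv().apply(np.array([x,y,z])-s["position"]);w=(Rc.inv()*Rt).as_rotvec(degrees=True)
    print("at",s["position"].round(1),"psi",round(np.degrees(np.arctan2(my[1],my[0])),1),"clk",round(s["clock"],2),"F",s["contact_force"].round(1),"w",round(s["gripper_width"],1))
    print("d",(d/1000).round(4),"w",w.round(2))
E
python3 - <<'E'
from h import *
for i in range(4): s=arm.read_state();print(s['position'],s['clock'])
print(R.from_quat(s["ee_rot"]).as_matrix().round(3))
go(454,-240,226); go(454,-240,226,0)
E
```

```text
[ 273.99786631 -561.70383899  231.30390997] 1.15
[ 273.99786631 -561.70383899  231.30390997] 1.15
[ 273.99786631 -561.70383899  231.30390997] 1.15
[ 273.99786631 -561.70383899  231.30390997] 1.15
[[-0.    -0.438  0.899]
 [ 0.     0.899  0.438]
 [-1.     0.     0.   ]]
at [ 274.  -561.7  231.3] psi 116.0 clk 1.15 F [-1.  -0.8 -0.9] w 85.0
d [0.0053 0.2102 0.3028] w [-0.  0. -0.]
at [ 274.  -561.7  231.3] psi 116.0 clk 1.15 F [-1.  -0.8 -0.9] w 85.0
d [0.0053 0.2102 0.3028] w [116.  -0.  -0.]
```

View pics/b_top.png

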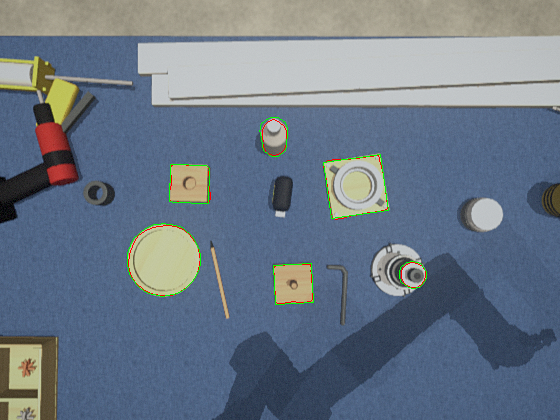

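View pics/b_scene.png

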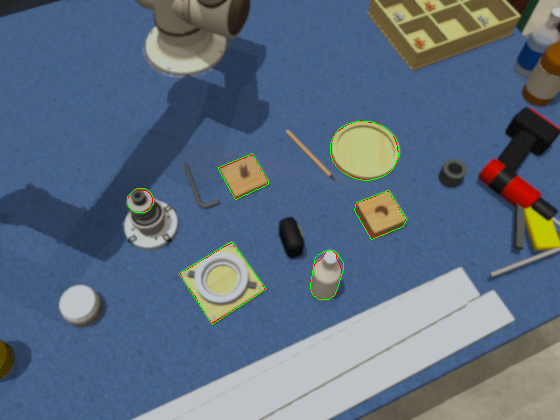

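Request:
arm_command:
  rows:
    - {"dx":0,"dy":0.025,"dz":0.036,"wx":4,"wy":0,"wz":0,"gripper":-1}
    - {"dx":0,"dy":0.055,"dz":0.078,"wx":9,"wy":0,"wz":0,"gripper":-1}
    - {"dx":0.002,"dy":0.083,"dz":0.12,"wx":14,"wy":0,"wz":0,"gripper":-1}
    - {"dx":0.003,"dy":0.111,"dz":0.16,"wx":18,"wy":0,"wz":0,"gripper":-1}
    - {"dx":0.004,"dy":0.139,"dz":0.2,"wx":22,"wy":0,"wz":0,"gripper":-1}
    - {"dx":0.005,"dy":0.167,"dz":0.24,"wx":26,"wy":0,"wz":0,"gripper":-1}
    - {"dx":0.005,"dy":0.192,"dz":0.277,"wx":26,"wy":0,"wz":0,"gripper":-1}
    - {"dx":0.005,"dy":0.21,"dz":0.303,"wx":26,"wy":0,"wz":0,"gripper":-1}

```text
clock: 1.95
position: [455.4, -237.8, 226.7]
ee_rot: [-0.001, 0.707, 0.001, 0.707]
contact_force: [0.2, 0.4, 0.1]
gripper_width: 85.6
```

```bash
python3 - <<'E'
from h import *
go(454,-240,226,90)
s=arm.read_state()
d=get_image("wrist");s2=arm.read_state();print(s2['position'])
f=cam(d,s);im=d["img"].copy()
for z,r in((126,13),(108,24),(100,25),(59,34),(14,56)):
    pts=f(cyl(r,z,z)[0]+[454,-240,0]);cv2.polylines(im,[np.round(pts).astype(int)[:48]],True,(255,0,0),1)
L=models.cut_out("wrist","bolt")
for l in L[:1]:
    m=l['mask'].astype(bool);print(l['conf'],l['extent'])
    r=fit(f,m,M['bolt'],(454,-240),100);print(r.x,r.fun)
cv2.imwrite("pics/c1.png",im[:,:,::-1])
E
```

```text
at [ 455.4 -237.8  226.7] psi 90.1 clk 1.95 F [0.2 0.4 0.1] w 85.6
d [ 0.0007 -0.0022 -0.0014] w [0.11 0.05 0.01]
[ 457.08785061 -235.77918047  226.66928498]
0.86 [252.0, 175.0, 304.7, 226.1]
[ 454.01682425 -240.72476673] 0.07642124883504198
```

View pics/c1.png

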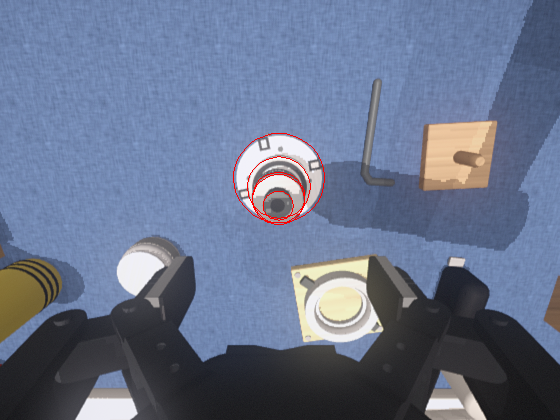

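```bash
python3 - <<'E'
from h import *
get_image("wrist");
go(454,-240.5,112,90)
E
```

```text
at [ 455.1 -238.7  226.5] psi 90.2 clk 2.1 F [0.5 0.3 0.3] w 85.3
d [ 0.1145 -0.0018 -0.0012] w [0.2  0.03 0.01]
```

Request:
arm_command:
  rows:
    - {"dx":0.02,"dy":-0.001,"dz":-0.001,"wx":0,"wy":0,"wz":0,"gripper":-1}
    - {"dx":0.045,"dy":-0.002,"dz":-0.001,"wx":0,"wy":0,"wz":0,"gripper":-1}
    - {"dx":0.07,"dy":-0.002,"dz":-0.001,"wx":0,"wy":0,"wz":0,"gripper":-1}
    - {"dx":0.088,"dy":-0.002,"dz":-0.001,"wx":0,"wy":0,"wz":0,"gripper":-1}
    - {"dx":0.096,"dy":-0.002,"dz":-0.001,"wx":0,"wy":0,"wz":0,"gripper":-1}
    - {"dx":0.1,"dy":-0.002,"dz":-0.001,"wx":0,"wy":0,"wz":0,"gripper":-1}
    - {"dx":0.1,"dy":-0.002,"dz":-0.001,"wx":0,"wy":0,"wz":0,"gripper":-1}
    - {"dx":0.1,"dy":-0.002,"dz":-0.001,"wx":0,"wy":0,"wz":0,"gripper":-1}

```text
clock: 2.9
position: [454.8, -241.1, 127.4]
ee_rot: [-0.001, 0.706, 0.001, 0.708]
contact_force: [-0.0, -0.5, -0.0]
gripper_width: 85.1
```

```bash
python3 - <<'E'
from h import *
d=get_image("wrist")
cv2.imwrite("pics/c2.png",d["img"][:,:,::-1])
for i in range(3):
  go(454,-240.5,112,90); get_image("top")
E
```

```text
at [ 454.8 -241.   127.5] psi 90.2 clk 2.95 F [ 0.8  0.7 -0.2] w 85.4
d [ 0.0155  0.0005 -0.0008] w [0.2  0.14 0.04]
at [ 454.7 -240.9  127.5] psi 90.2 clk 3.0 F [0.5 0.9 0. ] w 85.5
d [ 0.0155  0.0004 -0.0008] w [0.21 0.13 0.03]
at [ 454.7 -240.8  127.4] psi 90.2 clk 3.05 F [-0.3  0.2 -0.2] w 85.4
d [ 0.0153  0.0003 -0.0007] w [0.21 0.12 0.03]
```

View pics/c2.png

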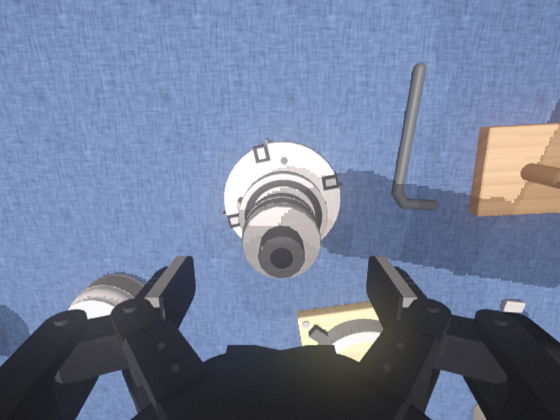

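Request:
arm_command:
  rows:
    - {"dx":0.008,"dy":0,"dz":-0.001,"wx":0,"wy":0,"wz":0,"gripper":-1}
    - {"dx":0.014,"dy":0,"dz":-0.001,"wx":0,"wy":0,"wz":0,"gripper":-1}
    - {"dx":0.016,"dy":0,"dz":-0.001,"wx":0,"wy":0,"wz":0,"gripper":-0.5}
    - {"dx":0.016,"dy":0,"dz":-0.001,"wx":0,"wy":0,"wz":0,"gripper":0}
    - {"dx":0.016,"dy":0,"dz":-0.001,"wx":0,"wy":0,"wz":0,"gripper":1}
    - {"dx":0.016,"dy":0,"dz":-0.001,"wx":0,"wy":0,"wz":0,"gripper":1}
    - {"dx":0.016,"dy":0,"dz":-0.001,"wx":0,"wy":0,"wz":0,"gripper":1}
    - {"dx":0.016,"dy":0,"dz":-0.001,"wx":0,"wy":0,"wz":0,"gripper":1}

```text
clock: 3.9
position: [454.0, -240.9, 111.7]
ee_rot: [-0.002, 0.706, 0.001, 0.708]
contact_force: [0.3, -0.4, 1.6]
gripper_width: 23.3
```

```bash
python3 - <<'E'
from h import *
d=get_image("wrist")
cv2.imwrite("pics/c3.png",d["img"][:,:,::-1])
go(454,-240.5,210,90)
E
```

```text
at [ 454.1 -240.9  111.7] psi 90.2 clk 3.95 F [-0.1  0.1  2.3] w 23.6
d [-0.0983  0.0003  0.0002] w [0.22 0.18 0.05]
```

View pics/c3.png

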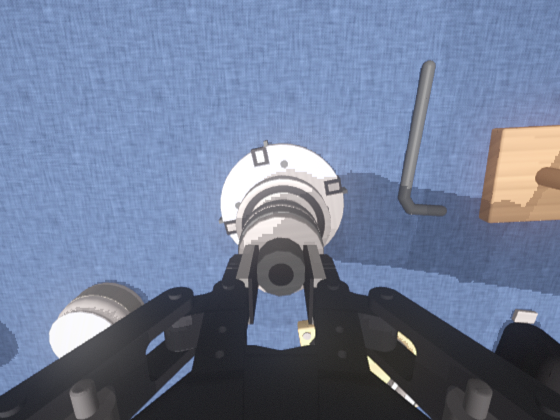

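Request:
arm_command:
  rows:
    - {"dx":0,"dy":0,"dz":0,"gripper":1}
    - {"dx":0,"dy":0,"dz":0,"gripper":1}
    - {"dx":-0.005,"dy":0,"dz":0,"gripper":1}
    - {"dx":-0.015,"dy":0,"dz":0,"gripper":1}
    - {"dx":-0.027,"dy":0,"dz":0,"gripper":1}
    - {"dx":-0.04,"dy":0,"dz":0,"gripper":1}
    - {"dx":-0.05,"dy":0,"dz":0,"gripper":1}
    - {"dx":-0.055,"dy":0,"dz":0,"gripper":1}

```text
validation failed for argument at $.ro...
```

```bash
python3 - <<'E'
from h import *
d=get_image("wrist")
cv2.imwrite("pics/c4.png",d["img"][:,:,::-1])
go(454,-240.5,210,90)
E
```

```text
at [ 454.1 -240.9  111.7] psi 90.2 clk 4.0 F [0.4 0.2 0.8] w 23.5
d [-0.0983  0.0004  0.0002] w [0.23 0.17 0.05]
```

View pics/c4.png

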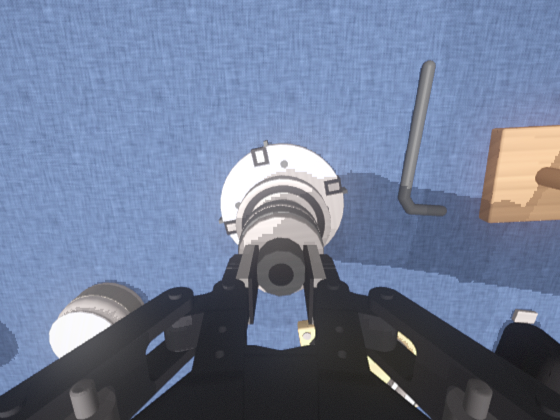

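The move was refused (all seven fields are needed); same picture as before. Repeating it in full.

Request:
arm_command:
  rows:
    - {"dx":0,"dy":0,"dz":0,"wx":0,"wy":0,"wz":0,"gripper":1}
    - {"dx":0,"dy":0,"dz":0,"wx":0,"wy":0,"wz":0,"gripper":1}
    - {"dx":-0.005,"dy":0,"dz":0,"wx":0,"wy":0,"wz":0,"gripper":1}
    - {"dx":-0.015,"dy":0,"dz":0,"wx":0,"wy":0,"wz":0,"gripper":1}
    - {"dx":-0.027,"dy":0,"dz":0,"wx":0,"wy":0,"wz":0,"gripper":1}
    - {"dx":-0.04,"dy":0,"dz":0,"wx":0,"wy":0,"wz":0,"gripper":1}
    - {"dx":-0.05,"dy":0,"dz":0,"wx":0,"wy":0,"wz":0,"gripper":1}
    - {"dx":-0.055,"dy":0,"dz":0,"wx":0,"wy":0,"wz":0,"gripper":1}

```text
clock: 4.8
position: [454.4, -241.0, 168.4]
ee_rot: [-0.002, 0.705, 0.001, 0.709]
contact_force: [0.7, -0.5, -2.2]
gripper_width: 23.6
```

```bash
python3 - <<'E'
from h import *
d=get_image("wrist")
cv2.imwrite("pics/c5.png",d["img"][:,:,::-1])
go(632,192,166,90)
E
```

```text
at [ 454.6 -241.1  168.6] psi 90.2 clk 4.85 F [-0.1 -0.  -1.8] w 23.4
d [0.003  0.4324 0.1791] w [0.24 0.35 0.1 ]
```

View pics/c5.png

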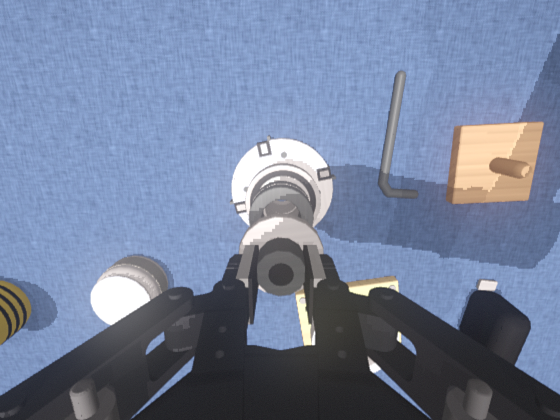

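Request:
arm_command:
  rows:
    - {"dx":0,"dy":0.025,"dz":0.012,"wx":0,"wy":0,"wz":0,"gripper":1}
    - {"dx":0,"dy":0.065,"dz":0.035,"wx":0,"wy":0,"wz":0,"gripper":1}
    - {"dx":0,"dy":0.11,"dz":0.058,"wx":0,"wy":0,"wz":0,"gripper":1}
    - {"dx":0,"dy":0.155,"dz":0.08,"wx":0,"wy":0,"wz":0,"gripper":1}
    - {"dx":0,"dy":0.2,"dz":0.105,"wx":0,"wy":0,"wz":0,"gripper":1}
    - {"dx":0,"dy":0.245,"dz":0.13,"wx":0,"wy":0,"wz":0,"gripper":1}
    - {"dx":0,"dy":0.29,"dz":0.154,"wx":0,"wy":0,"wz":0,"gripper":1}
    - {"dx":0,"dy":0.33,"dz":0.175,"wx":0,"wy":0,"wz":0,"gripper":1}

```text
clock: 5.65
position: [628.6, 91.5, 168.6]
ee_rot: [-0.002, 0.705, 0.001, 0.709]
contact_force: [-0.0, 0.1, -1.6]
gripper_width: 23.5
```

```bash
cat >> h.py <<'E'
def wfit(k,x0,z=0,yaws=(None,),pic=None,tries=1):
    get_image("wrist")
    s=arm.read_state();d=get_image("wrist");f=cam(d,s);im=d["img"].copy()
    s2=arm.read_state();print("moved during",(s2["position"]-s["position"]).round(2))
    L=models.cut_out("wrist",k)
    for l in L[:1]:
        m=l['mask'].astype(bool)
        r=min((fit(f,m,M[k],x0,z,y) for y in yaws),key=lambda r:r.fun)
        p=r.x;print(k,round(l['conf'],2),[int(v) for v in l['extent']],p.round(1),round(r.fun,3))
        mm=render(f,M[k],[p[0],p[1],z,np.radians(p[2]) if len(p)>2 else 0])
        for q,c in((m,(255,0,0)),(mm,(0,255,0))):
            cc,_=cv2.findContours(q.astype(np.uint8),0,1);cv2.drawContours(im,cc,-1,c,1)
    if pic: cv2.imwrite(pic,im[:,:,::-1])
    return f,d
E
python3 - <<'E'
from h import *
wfit('bolt_block',(632,192),0,(-1,),"pics/d1.png")
go(632,192,166,90)
E
```

```text
moved during [-2.23 -2.95 -0.34]
bolt_block 0.95 [330, 150, 423, 239] [631.9 191.   -1.5] 0.022
at [628.8  92.5 167.7] psi 90.4 clk 5.8 F [ 0.5 -0.3 -1.8] w 23.4
d [0.0015 0.0995 0.0039] w [0.44 0.26 0.11]
```

View pics/d1.png

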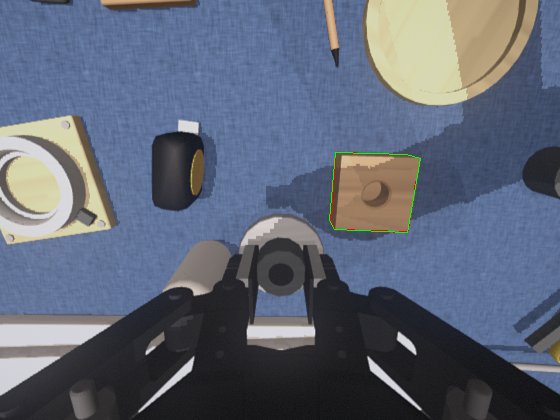

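Request:
arm_command:
  rows:
    - {"dx":0,"dy":0.03,"dz":0.001,"wx":0,"wy":0,"wz":0,"gripper":1}
    - {"dx":0,"dy":0.07,"dz":0.002,"wx":0,"wy":0,"wz":0,"gripper":1}
    - {"dx":0.005,"dy":0.092,"dz":0.003,"wx":0,"wy":0,"wz":0,"gripper":1}
    - {"dx":0.02,"dy":0.099,"dz":0.003,"wx":0,"wy":0,"wz":0,"gripper":1}
    - {"dx":0.045,"dy":0.099,"dz":0.003,"wx":0,"wy":0,"wz":0,"gripper":1}
    - {"dx":0.07,"dy":0.099,"dz":0.003,"wx":0,"wy":0,"wz":0,"gripper":1}
    - {"dx":0.08,"dy":0.099,"dz":0.003,"wx":0,"wy":0,"wz":0,"gripper":1}
    - {"dx":0.083,"dy":0.099,"dz":0.003,"wx":0,"wy":0,"wz":0,"gripper":1}

```text
clock: 6.6
position: [630.4, 189.8, 82.4]
ee_rot: [-0.004, 0.707, 0.001, 0.707]
contact_force: [-0.4, 0.3, -1.7]
gripper_width: 23.6
```

```bash
python3 - <<'E'
from h import *
d=get_image("wrist")
cv2.imwrite("pics/d2.png",d["img"][:,:,::-1])
d=get_image("scene");cv2.imwrite("pics/d3.png",cv2.resize(d["img"][130:290,300:460,::-1],None,fx=3,fy=3))
go(632,191.5,44.5,90)
E
```

```text
at [631.7 190.7  84.5] psi 90.4 clk 6.7 F [-0.2 -0.2 -1.3] w 23.8
d [0.04   0.0009 0.0001] w [0.41 0.26 0.14]
```

View pics/d2.png

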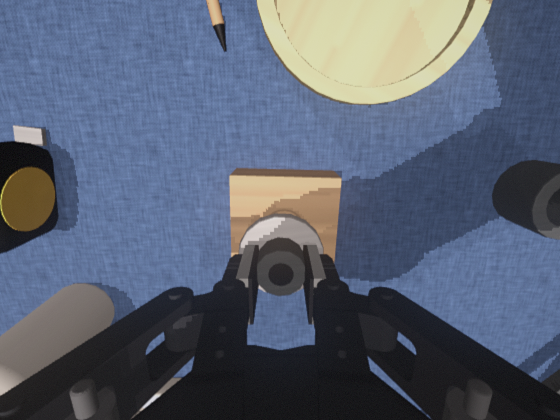

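View pics/d3.png

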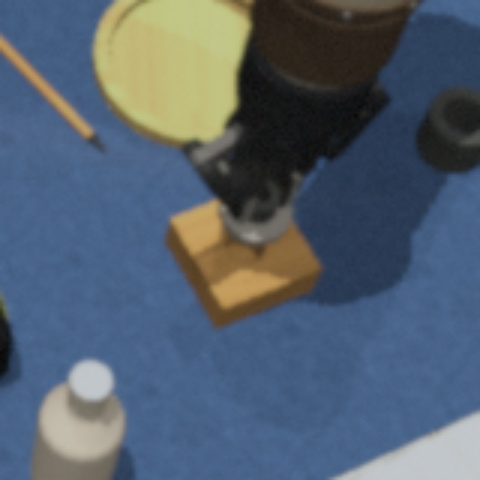

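Request:
arm_command:
  rows:
    - {"dx":0.008,"dy":0.001,"dz":0,"wx":0,"wy":0,"wz":0,"gripper":1}
    - {"dx":0.016,"dy":0.001,"dz":0,"wx":0,"wy":0,"wz":0,"gripper":1}
    - {"dx":0.024,"dy":0.001,"dz":0,"wx":0,"wy":0,"wz":0,"gripper":1}
    - {"dx":0.031,"dy":0.001,"dz":0,"wx":0,"wy":0,"wz":0,"gripper":1}
    - {"dx":0.036,"dy":0.001,"dz":0,"wx":0,"wy":0,"wz":0,"gripper":1}
    - {"dx":0.039,"dy":0.001,"dz":0,"wx":0,"wy":0,"wz":0,"gripper":1}
    - {"dx":0.04,"dy":0.001,"dz":0,"wx":0,"wy":0,"wz":0,"gripper":1}
    - {"dx":0.04,"dy":0.001,"dz":0,"wx":0,"wy":0,"wz":0,"gripper":1}

```text
clock: 7.5
position: [631.9, 191.6, 44.5]
ee_rot: [-0.003, 0.705, 0.002, 0.709]
contact_force: [-0.0, -0.1, -0.5]
gripper_width: 23.2
```

```bash
python3 - <<'E'
from h import *
d=get_image("wrist")
cv2.imwrite("pics/d4.png",d["img"][:,:,::-1])
go(632,191.5,44.5,90)
E
```

```text
at [632.  191.7  44.7] psi 90.4 clk 7.55 F [ 0.  -0.5 -1.9] w 23.4
d [ 0.0002 -0.0002 -0.0001] w [0.42 0.28 0.13]
```

View pics/d4.png

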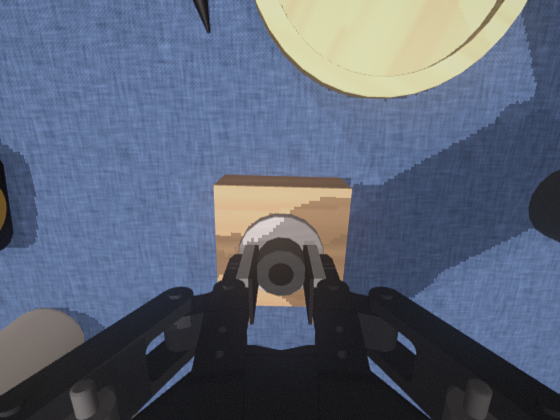

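Request:
arm_command:
  rows:
    - {"dx":0.001,"dy":0,"dz":0,"wx":0,"wy":0,"wz":0,"gripper":1}
    - {"dx":0.001,"dy":0,"dz":0,"wx":0,"wy":0,"wz":0,"gripper":0.3}
    - {"dx":0.001,"dy":0,"dz":0,"wx":0,"wy":0,"wz":0,"gripper":0}
    - {"dx":0.001,"dy":0,"dz":0,"wx":0,"wy":0,"wz":0,"gripper":-0.6}
    - {"dx":0.001,"dy":0,"dz":0,"wx":0,"wy":0,"wz":0,"gripper":-1}
    - {"dx":-0.015,"dy":0,"dz":0,"wx":0,"wy":0,"wz":0,"gripper":-1}
    - {"dx":-0.05,"dy":0,"dz":0,"wx":0,"wy":0,"wz":0,"gripper":-1}
    - {"dx":-0.09,"dy":0,"dz":0,"wx":0,"wy":0,"wz":0,"gripper":-1}

```text
clock: 8.35
position: [630.8, 191.4, 134.3]
ee_rot: [-0.004, 0.706, 0.001, 0.708]
contact_force: [-0.1, 0.5, -0.1]
gripper_width: 85.3
```

```bash
python3 - <<'E'
from h import *
d=get_image("wrist")
cv2.imwrite("pics/d5.png",d["img"][:,:,::-1])
go(454,-240.5,160,90)
E
```

```text
at [635.4 193.1 144. ] psi 90.5 clk 8.4 F [1.8 1.  5.4] w 85.5
d [-0.0197 -0.4319 -0.1851] w [ 0.53  0.98 -0.07]
```

View pics/d5.png

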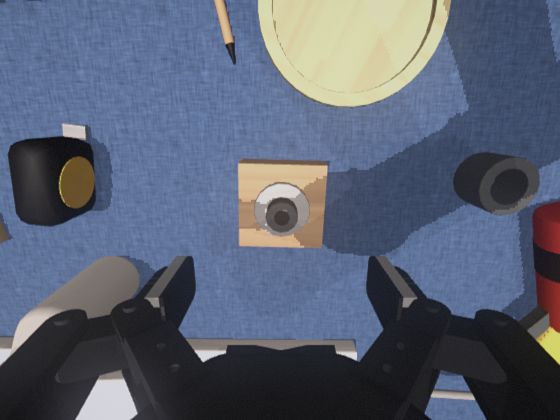

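Request:
arm_command:
  rows:
    - {"dx":-0.02,"dy":-0.025,"dz":-0.02,"wx":0,"wy":0,"wz":0,"gripper":-1}
    - {"dx":-0.035,"dy":-0.065,"dz":-0.04,"wx":0,"wy":0,"wz":0,"gripper":-1}
    - {"dx":-0.035,"dy":-0.11,"dz":-0.06,"wx":0,"wy":0,"wz":0,"gripper":-1}
    - {"dx":-0.035,"dy":-0.155,"dz":-0.08,"wx":0,"wy":0,"wz":0,"gripper":-1}
    - {"dx":-0.035,"dy":-0.2,"dz":-0.1,"wx":0,"wy":0,"wz":0,"gripper":-1}
    - {"dx":-0.035,"dy":-0.245,"dz":-0.12,"wx":0,"wy":0,"wz":0,"gripper":-1}
    - {"dx":-0.035,"dy":-0.29,"dz":-0.14,"wx":0,"wy":0,"wz":0,"gripper":-1}
    - {"dx":-0.035,"dy":-0.335,"dz":-0.16,"wx":0,"wy":0,"wz":0,"gripper":-1}

```text
clock: 9.2
position: [477.0, -145.0, 176.3]
ee_rot: [-0.003, 0.701, 0.004, 0.714]
contact_force: [0.6, 0.2, 0.6]
gripper_width: 85.5
```

```bash
python3 - <<'E'
from h import *
wfit('spacer_peg',(424,-23),0,(2.6,),"pics/e0.png")
go(454,-240.5,170,90)
E
```

```text
moved during [1.77 2.05 0.08]
at [ 476.7 -145.6  176.1] psi 90.3 clk 9.35 F [-0.3  0.5 -0.3] w 85.3
d [ 0.0056 -0.0948 -0.0232] w [ 0.26  1.01 -0.06]
```

View pics/e0.png

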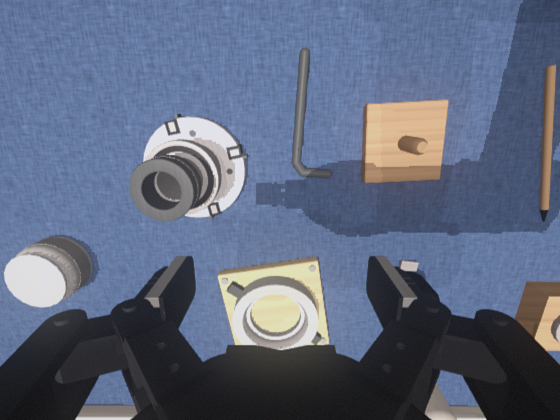

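Request:
arm_command:
  rows:
    - {"dx":0,"dy":-0.025,"dz":-0.006,"wx":0,"wy":0.4,"wz":0,"gripper":-1}
    - {"dx":0.002,"dy":-0.06,"dz":-0.015,"wx":0,"wy":1,"wz":0,"gripper":-1}
    - {"dx":0.004,"dy":-0.085,"dz":-0.021,"wx":0,"wy":1,"wz":0,"gripper":-1}
    - {"dx":0.006,"dy":-0.095,"dz":-0.023,"wx":0,"wy":1,"wz":0,"gripper":-1}
    - {"dx":0.006,"dy":-0.095,"dz":-0.023,"wx":0,"wy":1,"wz":0,"gripper":-1}
    - {"dx":0.006,"dy":-0.095,"dz":-0.023,"wx":0,"wy":1,"wz":0,"gripper":-1}
    - {"dx":0.006,"dy":-0.095,"dz":-0.023,"wx":0,"wy":1,"wz":0,"gripper":-1}
    - {"dx":0.006,"dy":-0.095,"dz":-0.023,"wx":0,"wy":1,"wz":0,"gripper":-1}

```text
clock: 10.15
position: [454.7, -239.8, 169.8]
ee_rot: [-0.002, 0.707, 0.003, 0.707]
contact_force: [0.2, -0.2, 0.1]
gripper_width: 85.4
```

```bash
python3 - <<'E'
from h import *
wfit('spacer',(454,-240),75,pic="pics/e1.png")
go(454,-240.5,77.5,90)
E
```

```text
moved during [-0.09 -0.11 -0.02]
spacer 0.84 [245, 178, 311, 246] [ 454.4 -241. ] 0.234
at [ 454.5 -240.2  169.8] psi 90.3 clk 10.3 F [ 0.7 -0.2 -0.1] w 85.6
d [ 0.0923 -0.0004 -0.0005] w [ 0.31  0.03 -0.06]
```

View pics/e1.png

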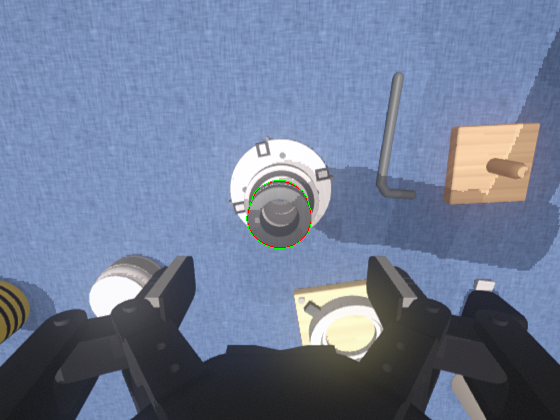

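Request:
arm_command:
  rows:
    - {"dx":0.025,"dy":-0.001,"dz":0,"wx":0,"wy":0,"wz":0,"gripper":-1}
    - {"dx":0.055,"dy":-0.001,"dz":0,"wx":0,"wy":0,"wz":0,"gripper":-1}
    - {"dx":0.078,"dy":-0.001,"dz":0,"wx":0,"wy":0,"wz":0,"gripper":-1}
    - {"dx":0.089,"dy":-0.001,"dz":0,"wx":0,"wy":0,"wz":0,"gripper":-1}
    - {"dx":0.092,"dy":-0.001,"dz":0,"wx":0,"wy":0,"wz":0,"gripper":-1}
    - {"dx":0.093,"dy":-0.001,"dz":0,"wx":0,"wy":0,"wz":0,"gripper":-0.5}
    - {"dx":0.093,"dy":-0.001,"dz":0,"wx":0,"wy":0,"wz":0,"gripper":0}
    - {"dx":0.093,"dy":-0.001,"dz":0,"wx":0,"wy":0,"wz":0,"gripper":1}

```text
clock: 11.1
position: [455.5, -241.3, 78.4]
ee_rot: [-0.002, 0.706, 0.002, 0.708]
contact_force: [-0.1, 0.0, -1.4]
gripper_width: 47.6
```

Request:
arm_command:
  rows:
    - {"dx":0,"dy":0,"dz":0,"wx":0,"wy":0,"wz":0,"gripper":1}
    - {"dx":0,"dy":0,"dz":0,"wx":0,"wy":0,"wz":0,"gripper":1}
    - {"dx":0,"dy":0,"dz":0,"wx":0,"wy":0,"wz":0,"gripper":1}
    - {"dx":-0.004,"dy":0,"dz":0,"wx":0,"wy":0,"wz":0,"gripper":1}
    - {"dx":-0.012,"dy":0,"dz":0,"wx":0,"wy":0,"wz":0,"gripper":1}
    - {"dx":-0.022,"dy":0,"dz":0,"wx":0,"wy":0,"wz":0,"gripper":1}
    - {"dx":-0.028,"dy":0,"dz":0,"wx":0,"wy":0,"wz":0,"gripper":1}
    - {"dx":-0.03,"dy":0,"dz":0,"wx":0,"wy":0,"wz":0,"gripper":1}

```text
clock: 11.9
position: [456.1, -241.5, 109.7]
ee_rot: [-0.002, 0.705, 0.002, 0.709]
contact_force: [0.4, 0.0, -2.2]
gripper_width: 47.8
```

```bash
python3 - <<'E'
from h import *
d=get_image("wrist")
cv2.imwrite("pics/e2.png",d["img"][:,:,::-1])
d=get_image("scene");cv2.imwrite("pics/e3.png",cv2.resize(d["img"][130:290,70:230,::-1],None,fx=3,fy=3))
go(424,-23,130,90)
E
```

```text
at [ 455.7 -241.4  109. ] psi 90.3 clk 12.0 F [-0.8 -0.1 -1.8] w 47.5
d [-0.0212  0.2186 -0.0303] w [ 0.34  0.25 -0.  ]
```

View pics/e2.png

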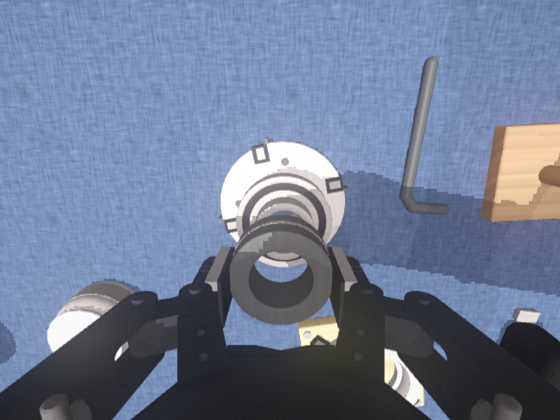

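View pics/e3.png

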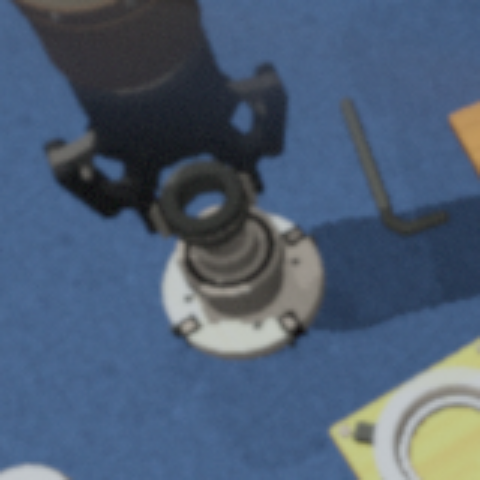

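Request:
arm_command:
  rows:
    - {"dx":-0.015,"dy":0.02,"dz":-0.003,"wx":0,"wy":0,"wz":0,"gripper":1}
    - {"dx":-0.021,"dy":0.06,"dz":-0.009,"wx":0,"wy":0,"wz":0,"gripper":1}
    - {"dx":-0.021,"dy":0.1,"dz":-0.014,"wx":0,"wy":0,"wz":0,"gripper":1}
    - {"dx":-0.021,"dy":0.14,"dz":-0.02,"wx":0,"wy":0,"wz":0,"gripper":1}
    - {"dx":-0.021,"dy":0.18,"dz":-0.025,"wx":0,"wy":0,"wz":0,"gripper":1}
    - {"dx":-0.021,"dy":0.21,"dz":-0.029,"wx":0,"wy":0,"wz":0,"gripper":1}
    - {"dx":-0.021,"dy":0.2185,"dz":-0.03,"wx":0,"wy":0,"wz":0,"gripper":1}
    - {"dx":-0.021,"dy":0.2185,"dz":-0.03,"wx":0,"wy":0,"wz":0,"gripper":1}

```text
clock: 12.8
position: [424.1, -22.2, 129.8]
ee_rot: [-0.003, 0.706, 0.003, 0.709]
contact_force: [1.0, 0.3, -1.5]
gripper_width: 47.8
```

```bash
python3 - <<'E'
from h import *
f,d=wfit('spacer_peg',(424,-23),0,(2.6,),"pics/e4.png")
s=arm.read_state()
print('peg top predicted',f([[424,-23,53]]),'spacer centre',f([[s['position'][0],s['position'][1],s['position'][2]+21.6]]))
go(424.5,-23,60,90)
E
```

```text
moved during [ 0.03 -0.51 -0.06]
spacer_peg 0.59 [231, 157, 324, 241] [422.3 -23.    3.2] 0.275
peg top predicted [[280.34923858 215.01371912]] spacer centre [[278.56950942 282.01517065]]
at [424.3 -23.8 129.7] psi 90.3 clk 12.95 F [-0.6  0.  -3. ] w 47.6
d [ 0.0697  0.0008 -0.    ] w [0.28 0.22 0.01]
```

View pics/e4.png

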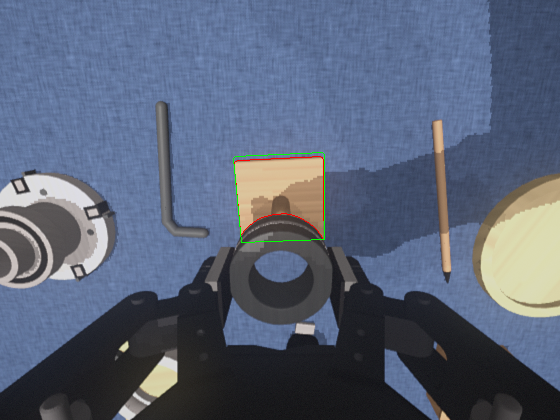

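Request:
arm_command:
  rows:
    - {"dx":0.015,"dy":0.001,"dz":0,"wx":0,"wy":0,"wz":0,"gripper":1}
    - {"dx":0.035,"dy":0.001,"dz":0,"wx":0,"wy":0,"wz":0,"gripper":1}
    - {"dx":0.055,"dy":0.001,"dz":0,"wx":0,"wy":0,"wz":0,"gripper":1}
    - {"dx":0.066,"dy":0.001,"dz":0,"wx":0,"wy":0,"wz":0,"gripper":1}
    - {"dx":0.073,"dy":0.001,"dz":0,"wx":0,"wy":0,"wz":0,"gripper":1}
    - {"dx":0.078,"dy":0.001,"dz":0,"wx":0,"wy":0,"wz":0,"gripper":1}
    - {"dx":0.08,"dy":0.001,"dz":0,"wx":0,"wy":0,"wz":0,"gripper":1}
    - {"dx":0.08,"dy":0.001,"dz":0,"wx":0,"wy":0,"wz":0,"gripper":1}

```text
clock: 13.75
position: [424.8, -23.0, 49.8]
ee_rot: [-0.002, 0.706, 0.002, 0.709]
contact_force: [-0.2, 0.8, -1.1]
gripper_width: 47.4
```

```bash
python3 - <<'E'
from h import *
d=get_image("wrist")
cv2.imwrite("pics/e5.png",d["img"][:,:,::-1])
go(424.5,-23,19.5,90)
E
```

```text
at [425.  -22.9  50. ] psi 90.3 clk 13.8 F [ 0.9 -1.7 -0.8] w 47.6
d [ 0.0305 -0.0001 -0.0006] w [0.28 0.26 0.  ]
```

View pics/e5.png

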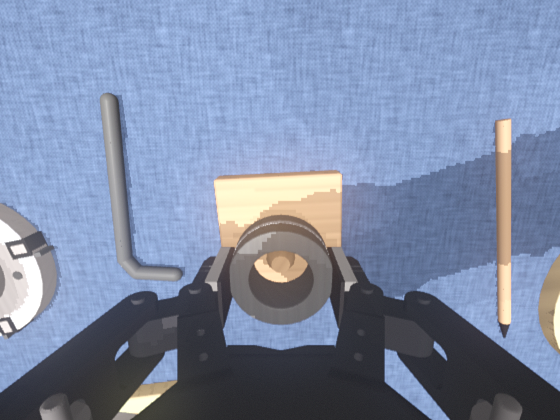

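Request:
arm_command:
  rows:
    - {"dx":0.007,"dy":0,"dz":-0.001,"wx":0,"wy":0,"wz":0,"gripper":1}
    - {"dx":0.015,"dy":0,"dz":-0.001,"wx":0,"wy":0,"wz":0,"gripper":1}
    - {"dx":0.022,"dy":0,"dz":-0.001,"wx":0,"wy":0,"wz":0,"gripper":1}
    - {"dx":0.027,"dy":0,"dz":-0.001,"wx":0,"wy":0,"wz":0,"gripper":1}
    - {"dx":0.029,"dy":0,"dz":-0.001,"wx":0,"wy":0,"wz":0,"gripper":1}
    - {"dx":0.03,"dy":0,"dz":-0.001,"wx":0,"wy":0,"wz":0,"gripper":1}
    - {"dx":0.03,"dy":0,"dz":-0.001,"wx":0,"wy":0,"wz":0,"gripper":1}
    - {"dx":0.03,"dy":0,"dz":-0.001,"wx":0,"wy":0,"wz":0,"gripper":1}

```text
clock: 14.6
position: [424.3, -22.8, 20.1]
ee_rot: [-0.002, 0.705, 0.002, 0.709]
contact_force: [0.3, 0.6, -1.6]
gripper_width: 47.8
```

Request:
arm_command:
  rows:
    - {"dx":0.001,"dy":0,"dz":0,"wx":0,"wy":0,"wz":0,"gripper":1}
    - {"dx":0.0015,"dy":0,"dz":0,"wx":0,"wy":0,"wz":0,"gripper":1}
    - {"dx":0.001,"dy":0,"dz":0,"wx":0,"wy":0,"wz":0,"gripper":-0.3}
    - {"dx":0.001,"dy":0,"dz":0,"wx":0,"wy":0,"wz":0,"gripper":-1}
    - {"dx":0.001,"dy":0,"dz":0,"wx":0,"wy":0,"wz":0,"gripper":-1}
    - {"dx":-0.012,"dy":0,"dz":0,"wx":0,"wy":0,"wz":0,"gripper":-1}
    - {"dx":-0.045,"dy":0,"dz":0,"wx":0,"wy":0,"wz":0,"gripper":-1}
    - {"dx":-0.085,"dy":0,"dz":0,"wx":0,"wy":0,"wz":0,"gripper":-1}

```text
clock: 15.4
position: [422.7, -23.2, 105.2]
ee_rot: [-0.002, 0.707, 0.001, 0.708]
contact_force: [0.9, 1.3, 0.6]
gripper_width: 85.7
```

```bash
python3 - <<'E'
from h import *
d=get_image("wrist")
cv2.imwrite("pics/e6.png",d["img"][:,:,::-1])
go(455,-240.5,150,90)
E
```

```text
at [427.6 -22.2 112. ] psi 90.4 clk 15.45 F [ 1.8 -0.4  4.6] w 85.7
d [-0.038  -0.2185  0.0265] w [ 0.41  0.91 -0.1 ]
```

View pics/e6.png

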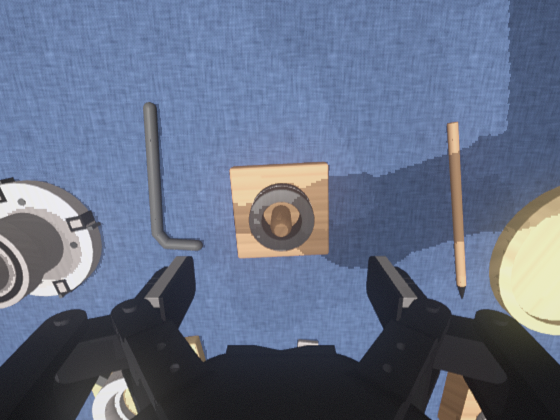

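Request:
arm_command:
  rows:
    - {"dx":-0.02,"dy":-0.02,"dz":0.003,"wx":0,"wy":0.5,"wz":0,"gripper":-1}
    - {"dx":-0.035,"dy":-0.06,"dz":0.008,"wx":0,"wy":0.5,"wz":0,"gripper":-1}
    - {"dx":-0.038,"dy":-0.1,"dz":0.013,"wx":0,"wy":0.5,"wz":0,"gripper":-1}
    - {"dx":-0.038,"dy":-0.145,"dz":0.018,"wx":0,"wy":0.5,"wz":0,"gripper":-1}
    - {"dx":-0.038,"dy":-0.185,"dz":0.023,"wx":0,"wy":0.5,"wz":0,"gripper":-1}
    - {"dx":-0.038,"dy":-0.21,"dz":0.026,"wx":0,"wy":0.5,"wz":0,"gripper":-1}
    - {"dx":-0.038,"dy":-0.218,"dz":0.027,"wx":0,"wy":0.5,"wz":0,"gripper":-1}
    - {"dx":-0.038,"dy":-0.218,"dz":0.027,"wx":0,"wy":0.5,"wz":0,"gripper":-1}

```text
clock: 16.25
position: [455.3, -240.7, 149.6]
ee_rot: [-0.001, 0.705, 0.002, 0.709]
contact_force: [-1.0, 0.1, -0.2]
gripper_width: 85.5
```

```bash
python3 - <<'E'
from h import *
f,d=wfit('bearing',(454,-240),44,pic="pics/f1.png")
im=d["img"]
go(454.5,-240.5,63,90)
E
```

```text
moved during [0.06 0.5  0.15]
bearing 0.83 [241, 164, 319, 248] [ 453.6 -239.5] 0.158
at [ 455.3 -239.1  150. ] psi 90.5 clk 16.4 F [ 0.5 -0.   0.3] w 85.2
d [ 0.087  -0.0016 -0.0014] w [ 0.47  0.4  -0.11]
```

View pics/f1.png

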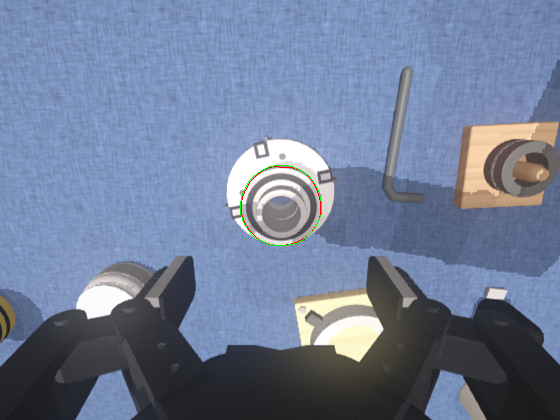

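Request:
arm_command:
  rows:
    - {"dx":0.025,"dy":-0.0005,"dz":-0.0015,"wx":0.4,"wy":0.4,"wz":0,"gripper":-1}
    - {"dx":0.055,"dy":-0.0005,"dz":-0.0015,"wx":0.4,"wy":0.4,"wz":0,"gripper":-1}
    - {"dx":0.075,"dy":-0.0005,"dz":-0.0015,"wx":0.4,"wy":0.4,"wz":0,"gripper":-1}
    - {"dx":0.084,"dy":-0.0005,"dz":-0.0015,"wx":0.4,"wy":0.4,"wz":0,"gripper":-1}
    - {"dx":0.087,"dy":-0.0005,"dz":-0.0015,"wx":0.4,"wy":0.4,"wz":0,"gripper":-1}
    - {"dx":0.088,"dy":-0.0005,"dz":-0.0015,"wx":0.4,"wy":0.4,"wz":0,"gripper":-1}
    - {"dx":0.0885,"dy":-0.0005,"dz":-0.0015,"wx":0.4,"wy":0.4,"wz":0,"gripper":-1}
    - {"dx":0.0885,"dy":-0.0005,"dz":-0.0015,"wx":0.4,"wy":0.4,"wz":0,"gripper":-1}

```text
clock: 17.2
position: [455.0, -239.5, 62.4]
ee_rot: [0.0, 0.706, 0.001, 0.708]
contact_force: [-0.2, -0.0, -0.1]
gripper_width: 85.4
```

```bash
python3 - <<'E'
from h import *
get_image("top");go(453.6,-239.9,61,90)
E
```

```text
at [ 454.9 -239.5   62.3] psi 90.1 clk 17.25 F [0.  0.7 0.2] w 85.4
d [ 0.0013 -0.0004 -0.0013] w [ 0.07  0.1  -0.09]
```

Request:
arm_command:
  rows:
    - {"dx":0.001,"dy":-0.0005,"dz":-0.001,"wx":0,"wy":0,"wz":0,"gripper":-0.5}
    - {"dx":0.001,"dy":-0.0005,"dz":-0.001,"wx":0,"wy":0,"wz":0,"gripper":0}
    - {"dx":0.001,"dy":-0.0005,"dz":-0.001,"wx":0,"wy":0,"wz":0,"gripper":0.3}
    - {"dx":0.001,"dy":-0.0005,"dz":-0.001,"wx":0,"wy":0,"wz":0,"gripper":1}
    - {"dx":0.001,"dy":-0.0005,"dz":-0.001,"wx":0,"wy":0,"wz":0,"gripper":1}
    - {"dx":0.001,"dy":-0.0005,"dz":-0.001,"wx":0,"wy":0,"wz":0,"gripper":1}
    - {"dx":0.001,"dy":-0.0005,"dz":-0.001,"wx":0,"wy":0,"wz":0,"gripper":1}
    - {"dx":0.001,"dy":-0.0005,"dz":-0.001,"wx":0,"wy":0,"wz":0,"gripper":1}

```text
clock: 18.05
position: [454.1, -240.0, 61.9]
ee_rot: [-0.0, 0.706, 0.001, 0.708]
contact_force: [-1.3, 1.6, 5.5]
gripper_width: 37.4
```

```bash
python3 - <<'E'
from h import *
d=get_image("wrist");cv2.imwrite("pics/f2.png",d["img"][:,:,::-1])
for i in range(3):get_image("top");go(454,-240.5,61,90)
E
```

```text
at [ 454.1 -240.    61.9] psi 90.1 clk 18.15 F [-1.8  1.4  5.7] w 37.4
d [ 0.0009 -0.0005 -0.0001] w [ 0.08  0.12 -0.08]
at [ 454.1 -240.    61.9] psi 90.1 clk 18.2 F [-1.9  1.5  5.6] w 37.7
d [ 0.0009 -0.0005 -0.0001] w [ 0.08  0.12 -0.08]
at [ 454.1 -240.    61.9] psi 90.1 clk 18.25 F [-1.1  1.1  5.5] w 37.7
d [ 0.0009 -0.0005 -0.0001] w [ 0.09  0.12 -0.08]
```

View pics/f2.png

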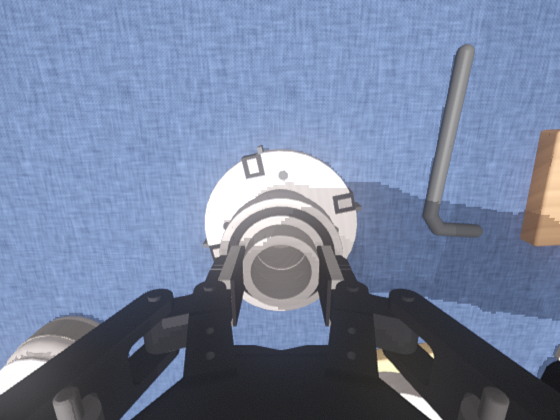

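Request:
arm_command:
  rows:
    - {"dx":-0.004,"dy":0,"dz":0,"wx":0,"wy":0,"wz":0,"gripper":1}
    - {"dx":-0.012,"dy":0,"dz":0,"wx":0,"wy":0,"wz":0,"gripper":1}
    - {"dx":-0.025,"dy":0,"dz":0,"wx":0,"wy":0,"wz":0,"gripper":1}
    - {"dx":-0.04,"dy":0,"dz":0,"wx":0,"wy":0,"wz":0,"gripper":1}
    - {"dx":-0.055,"dy":0,"dz":0,"wx":0,"wy":0,"wz":0,"gripper":1}
    - {"dx":-0.064,"dy":0,"dz":0,"wx":0,"wy":0,"wz":0,"gripper":1}
    - {"dx":-0.068,"dy":0,"dz":0,"wx":0,"wy":0,"wz":0,"gripper":1}
    - {"dx":-0.068,"dy":0,"dz":0,"wx":0,"wy":0,"wz":0,"gripper":1}

```text
clock: 19.05
position: [454.0, -240.1, 130.1]
ee_rot: [0.0, 0.706, 0.001, 0.708]
contact_force: [1.6, 1.0, -2.2]
gripper_width: 37.8
```

```bash
python3 - <<'E'
from h import *
d=get_image("wrist");cv2.imwrite("pics/f3.png",d["img"][:,:,::-1])
go(660,-155,130,90)
E
```

```text
at [ 453.6 -240.   129.5] psi 90.1 clk 19.1 F [ 0.2 -0.1 -3.4] w 37.8
d [0.     0.0848 0.2065] w [ 0.07  0.09 -0.1 ]
```

View pics/f3.png

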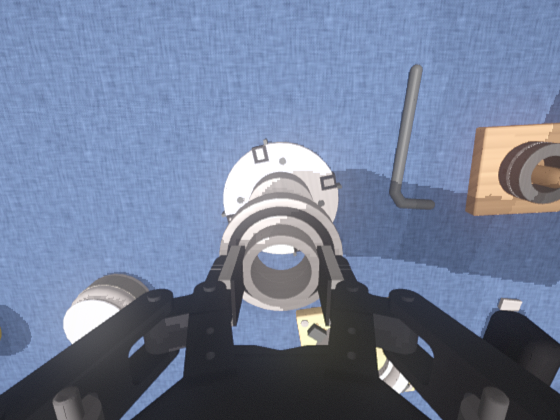

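Request:
arm_command:
  rows:
    - {"dx":0,"dy":0.006,"dz":0.02,"wx":0,"wy":0,"wz":0,"gripper":1}
    - {"dx":0,"dy":0.018,"dz":0.06,"wx":0,"wy":0,"wz":0,"gripper":1}
    - {"dx":0,"dy":0.032,"dz":0.105,"wx":0,"wy":0,"wz":0,"gripper":1}
    - {"dx":0,"dy":0.046,"dz":0.15,"wx":0,"wy":0,"wz":0,"gripper":1}
    - {"dx":0,"dy":0.06,"dz":0.195,"wx":0,"wy":0,"wz":0,"gripper":1}
    - {"dx":0,"dy":0.073,"dz":0.235,"wx":0,"wy":0,"wz":0,"gripper":1}
    - {"dx":0,"dy":0.082,"dz":0.255,"wx":0,"wy":0,"wz":0,"gripper":1}
    - {"dx":0,"dy":0.085,"dz":0.26,"wx":0,"wy":0,"wz":0,"gripper":1}

```text
clock: 19.9
position: [714.9, -153.2, 127.1]
ee_rot: [-0.0, 0.708, 0.002, 0.707]
contact_force: [-0.8, -0.6, -3.8]
gripper_width: 37.5
```

```bash
python3 - <<'E'
from h import *
get_image("top");get_image("top");get_image("top")
f,d=wfit('copy_ring',(628,-155),0,(9,),"pics/f4.png")
cv2.imwrite("pics/f4raw.png",d["img"][:,:,::-1])
go(628,-155,100,90)
E
```

```text
moved during [ 0.03 -0.21  0.56]
copy_ring 0.69 [197, 14, 358, 188] [ 628. -155.    9.] 0.02
at [ 712.3 -155.3  130.2] psi 90.0 clk 20.2 F [ 0.2  0.5 -1.8] w 37.2
d [ 0.0301  0.0003 -0.0843] w [ 0.02  0.04 -0.11]
```

View pics/f4.png

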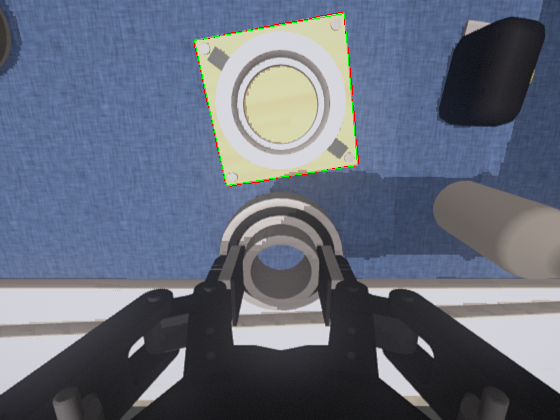

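```bash
python3 - <<'E'
from h import *
s=arm.read_state();d=get_image("wrist");f=cam(d,s)
S=4
im=cv2.resize(d["img"],None,fx=S,fy=S,interpolation=cv2.INTER_CUBIC)
def circ(c,r,z,col):
    a=np.linspace(0,2*np.pi,120)
    p=f(np.c_[c[0]+r*np.cos(a),c[1]+r*np.sin(a),np.full(120,z)])
    cv2.polylines(im,[np.round((p+.5)*S-.5).astype(int)],True,col,1)
c=(628,-155)
circ(c,50,34,(255,0,0));circ(c,38.2,34,(0,255,0));circ(c,35.2,28,(255,0,255))
p=s["position"]
circ(p,20,p[2]+13.1,(255,0,0));circ(p,34,p[2]-2.9,(0,255,0))
cv2.imwrite("pics/f5a.png",im[20*S:190*S,190*S:370*S][:,:,::-1])
cv2.imwrite("pics/f5b.png",im[180*S:320*S,190*S:370*S][:,:,::-1])
print(p)
E
```

```text
[ 712.30821789 -155.33869144  130.15049115]
```

View pics/f5a.png

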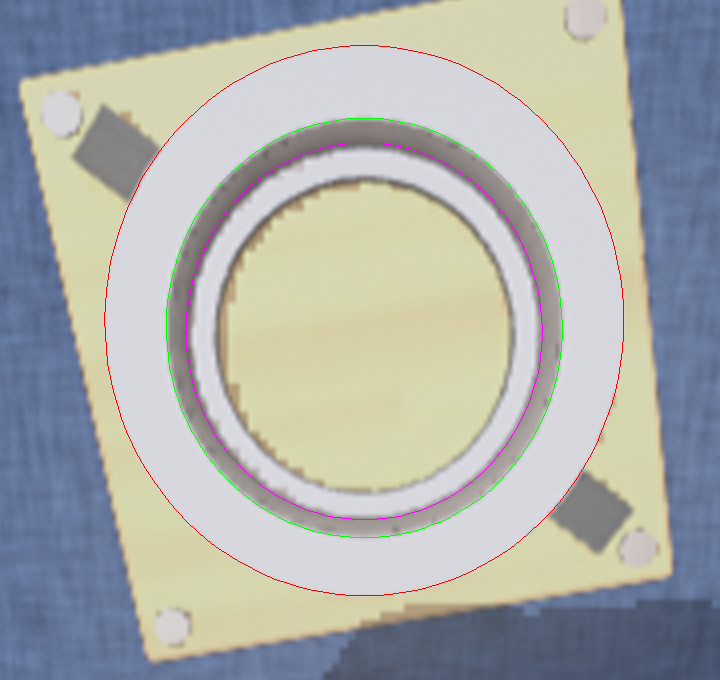

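View pics/f5b.png

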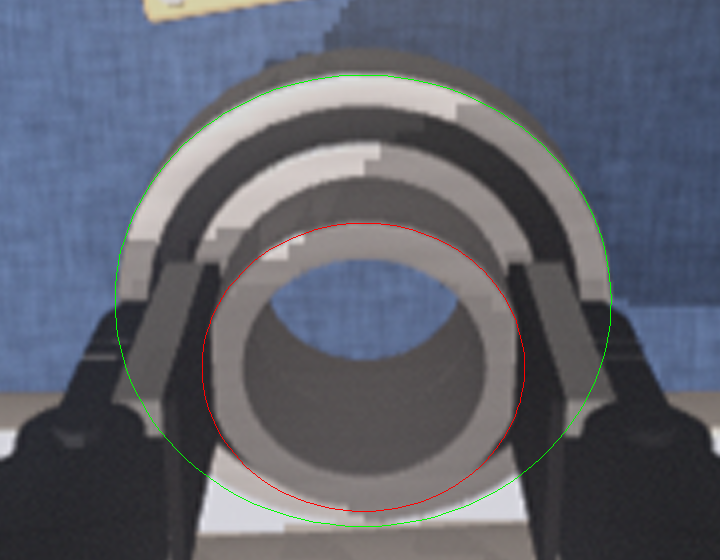

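Request:
arm_command:
  rows:
    - {"dx":0,"dy":0,"dz":-0.02,"wx":0,"wy":0,"wz":0,"gripper":1}
    - {"dx":0,"dy":0,"dz":-0.05,"wx":0,"wy":0,"wz":0,"gripper":1}
    - {"dx":0.01,"dy":0,"dz":-0.074,"wx":0,"wy":0,"wz":0,"gripper":1}
    - {"dx":0.025,"dy":0,"dz":-0.0825,"wx":0,"wy":0,"wz":0,"gripper":1}
    - {"dx":0.042,"dy":0,"dz":-0.084,"wx":0,"wy":0,"wz":0,"gripper":1}
    - {"dx":0.052,"dy":0,"dz":-0.084,"wx":0,"wy":0,"wz":0,"gripper":1}
    - {"dx":0.055,"dy":0,"dz":-0.084,"wx":0,"wy":0,"wz":0,"gripper":1}
    - {"dx":0.055,"dy":0,"dz":-0.084,"wx":0,"wy":0,"wz":0,"gripper":1}

```text
clock: 21.05
position: [628.8, -155.5, 75.4]
ee_rot: [0.001, 0.707, 0.001, 0.708]
contact_force: [0.6, -0.2, -2.7]
gripper_width: 37.4
```

```bash
cat > ov.py <<'E'
from h import *
def ov(name):
    for i in range(2):get_image("top")
    s=arm.read_state();d=get_image("wrist");f=cam(d,s);S=4
    im=cv2.resize(d["img"],None,fx=S,fy=S,interpolation=cv2.INTER_CUBIC)
    def circ(c,r,z,col):
        a=np.linspace(0,2*np.pi,120)
        p=f(np.c_[c[0]+r*np.cos(a),c[1]+r*np.sin(a),np.full(120,z)])
        cv2.polylines(im,[np.round((p+.5)*S-.5).astype(int)],True,col,1)
    c=(628,-155)
    circ(c,50,34,(255,0,0));circ(c,38.2,34,(0,255,0))
    p=s["position"]
    circ(p,34,p[2]-2.9,(255,255,0))
    cv2.imwrite(name,im[150*S:290*S,190*S:370*S][:,:,::-1])
    go(628,-155,55,90,s)
E
python3 -c "
from ov import *
ov('pics/f6.png')"
```

```text
at [ 629.4 -155.5   76.1] psi 90.0 clk 21.15 F [-0.5 -0.8 -2.2] w 37.6
d [ 0.0211  0.0004 -0.0015] w [ 0.02  0.17 -0.08]
```

View pics/f6.png

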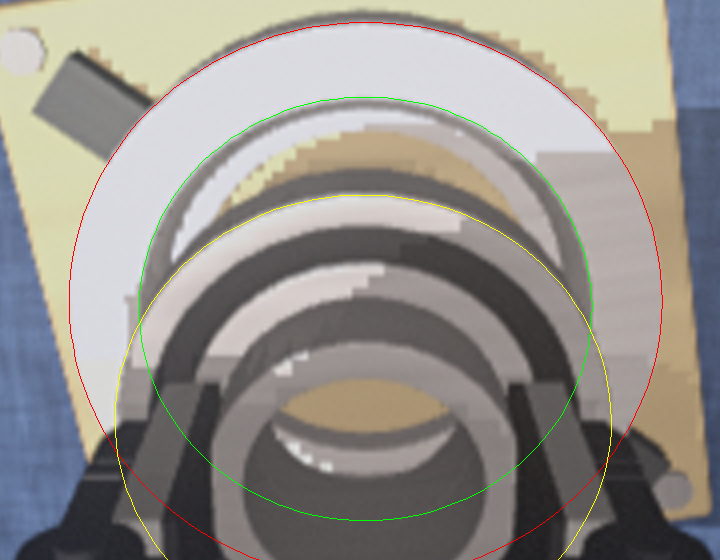

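Request:
arm_command:
  rows:
    - {"dx":0.005,"dy":0.0005,"dz":-0.0015,"wx":0,"wy":0.1,"wz":0,"gripper":1}
    - {"dx":0.01,"dy":0.0005,"dz":-0.0015,"wx":0,"wy":0.1,"wz":0,"gripper":1}
    - {"dx":0.015,"dy":0.0005,"dz":-0.0015,"wx":0,"wy":0.1,"wz":0,"gripper":1}
    - {"dx":0.019,"dy":0.0005,"dz":-0.0015,"wx":0,"wy":0.1,"wz":0,"gripper":1}
    - {"dx":0.021,"dy":0.0005,"dz":-0.0015,"wx":0,"wy":0.1,"wz":0,"gripper":1}
    - {"dx":0.021,"dy":0.0005,"dz":-0.0015,"wx":0,"wy":0.1,"wz":0,"gripper":1}
    - {"dx":0.021,"dy":0.0005,"dz":-0.0015,"wx":0,"wy":0.1,"wz":0,"gripper":1}
    - {"dx":0.021,"dy":0.0005,"dz":-0.0015,"wx":0,"wy":0.1,"wz":0,"gripper":1}

```text
clock: 22.0
position: [628.2, -154.9, 55.5]
ee_rot: [0.0, 0.706, 0.001, 0.708]
contact_force: [0.5, -0.2, -2.0]
gripper_width: 37.6
```

```bash
python3 -c "
from ov import *
ov('pics/f7.png')"
```

```text
at [ 628.2 -154.9   55.5] psi 90.0 clk 22.1 F [ 0.5  1.  -2.3] w 37.6
d [ 0.0005 -0.0001 -0.0002] w [ 0.03  0.11 -0.09]
```

View pics/f7.png

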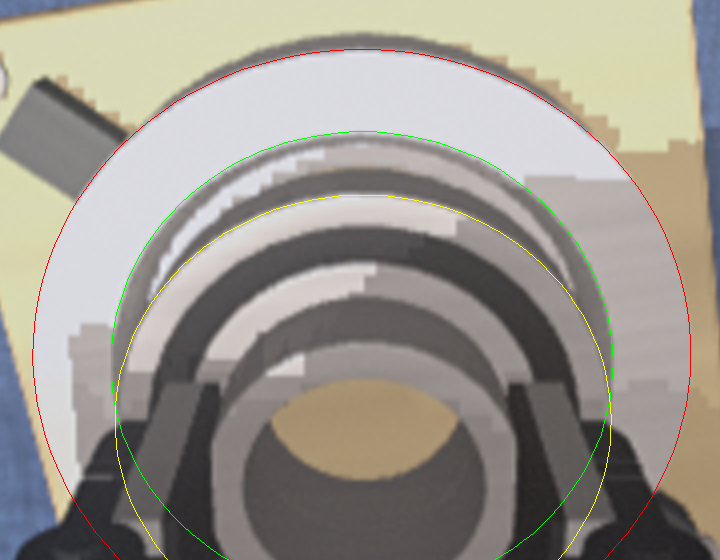

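Request:
arm_command:
  rows:
    - {"dx":0.001,"dy":0,"dz":0,"wx":0,"wy":0.1,"wz":0,"gripper":1}
    - {"dx":0.002,"dy":0,"dz":0,"wx":0,"wy":0.1,"wz":0,"gripper":1}
    - {"dx":0.003,"dy":0,"dz":0,"wx":0,"wy":0.1,"wz":0,"gripper":1}
    - {"dx":0.004,"dy":0,"dz":0,"wx":0,"wy":0.1,"wz":0,"gripper":1}
    - {"dx":0.005,"dy":0,"dz":0,"wx":0,"wy":0.1,"wz":0,"gripper":1}
    - {"dx":0.006,"dy":0,"dz":0,"wx":0,"wy":0.1,"wz":0,"gripper":1}
    - {"dx":0.007,"dy":0,"dz":0,"wx":0,"wy":0.1,"wz":0,"gripper":1}
    - {"dx":0.007,"dy":0,"dz":0,"wx":0,"wy":0.1,"wz":0,"gripper":1}

```text
clock: 22.95
position: [628.0, -154.9, 48.2]
ee_rot: [0.0, 0.707, 0.001, 0.707]
contact_force: [-0.9, 0.3, -2.8]
gripper_width: 37.6
```

Request:
arm_command:
  rows:
    - {"dx":0.0005,"dy":0,"dz":0,"wx":0,"wy":0,"wz":0,"gripper":1}
    - {"dx":0.001,"dy":0,"dz":0,"wx":0,"wy":0,"wz":0,"gripper":1}
    - {"dx":0.0015,"dy":0,"dz":0,"wx":0,"wy":0,"wz":0,"gripper":1}
    - {"dx":0.002,"dy":0,"dz":0,"wx":0,"wy":0,"wz":0,"gripper":1}
    - {"dx":0.0025,"dy":0,"dz":0,"wx":0,"wy":0,"wz":0,"gripper":1}
    - {"dx":0.003,"dy":0,"dz":0,"wx":0,"wy":0,"wz":0,"gripper":1}
    - {"dx":0.0035,"dy":0,"dz":0,"wx":0,"wy":0,"wz":0,"gripper":1}
    - {"dx":0.004,"dy":0,"dz":0,"wx":0,"wy":0,"wz":0,"gripper":1}

```text
clock: 23.75
position: [628.0, -154.9, 45.9]
ee_rot: [0.0, 0.707, 0.001, 0.707]
contact_force: [-3.4, 2.2, 6.2]
gripper_width: 37.3
```

```bash
python3 -c "
from ov import *
ov('pics/f8.png')"
```

```text
at [ 628.  -154.9   45.8] psi 90.0 clk 23.85 F [-3.6  1.1  6.8] w 37.0
d [-0.0092 -0.0001 -0.    ] w [ 0.05  0.01 -0.07]
```

View pics/f8.png

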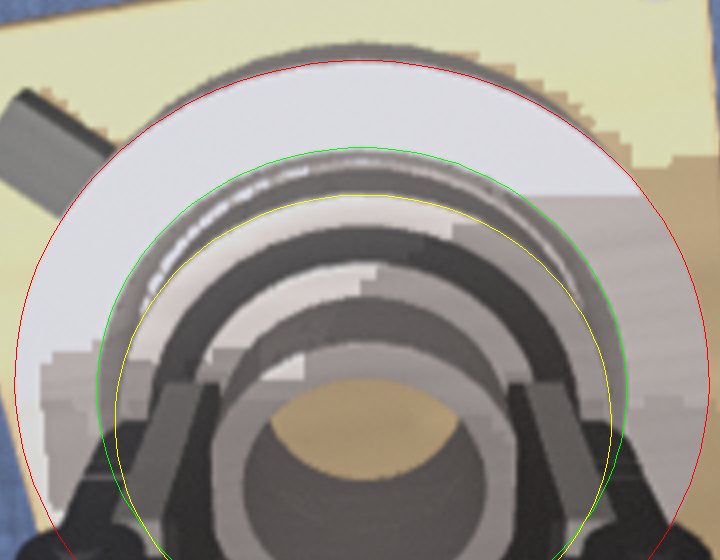

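Request:
arm_command:
  rows:
    - {"dx":0.001,"dy":0,"dz":0,"wx":0,"wy":0,"wz":0,"gripper":1}
    - {"dx":0.0015,"dy":0,"dz":0,"wx":0,"wy":0,"wz":0,"gripper":1}
    - {"dx":0.002,"dy":0,"dz":0,"wx":0,"wy":0,"wz":0,"gripper":1}
    - {"dx":0.0025,"dy":0,"dz":0,"wx":0,"wy":0,"wz":0,"gripper":1}
    - {"dx":0.003,"dy":0,"dz":0,"wx":0,"wy":0,"wz":0,"gripper":1}
    - {"dx":0.0035,"dy":0,"dz":0,"wx":0,"wy":0,"wz":0,"gripper":1}
    - {"dx":0.004,"dy":0,"dz":0,"wx":0,"wy":0,"wz":0,"gripper":1}
    - {"dx":0.0045,"dy":0,"dz":0,"wx":0,"wy":0,"wz":0,"gripper":1}

```text
clock: 24.7
position: [628.1, -154.8, 42.5]
ee_rot: [-0.0, 0.707, 0.001, 0.707]
contact_force: [-3.3, 1.7, 6.7]
gripper_width: 37.5
```

Request:
arm_command:
  rows:
    - {"dx":0.0015,"dy":0,"dz":0,"wx":0,"wy":0,"wz":0,"gripper":1}
    - {"dx":0.002,"dy":0,"dz":0,"wx":0,"wy":0,"wz":0,"gripper":1}
    - {"dx":0.0025,"dy":0,"dz":0,"wx":0,"wy":0,"wz":0,"gripper":1}
    - {"dx":0.003,"dy":0,"dz":0,"wx":0,"wy":0,"wz":0,"gripper":1}
    - {"dx":0.0035,"dy":0,"dz":0,"wx":0,"wy":0,"wz":0,"gripper":1}
    - {"dx":0.0038,"dy":0,"dz":0,"wx":0,"wy":0,"wz":0,"gripper":1}
    - {"dx":0.004,"dy":0,"dz":0,"wx":0,"wy":0,"wz":0,"gripper":1}
    - {"dx":0.004,"dy":0,"dz":0,"wx":0,"wy":0,"wz":0,"gripper":1}

```text
clock: 25.5
position: [628.0, -154.9, 40.0]
ee_rot: [-0.0, 0.707, 0.001, 0.707]
contact_force: [-4.4, 1.2, 7.7]
gripper_width: 37.2
```

Request:
arm_command:
  rows:
    - {"dx":0.0014,"dy":0,"dz":0,"wx":0,"wy":0,"wz":0,"gripper":1}
    - {"dx":0.0016,"dy":0,"dz":0,"wx":0,"wy":0,"wz":0,"gripper":1}
    - {"dx":0.0018,"dy":0,"dz":0,"wx":0,"wy":0,"wz":0,"gripper":1}
    - {"dx":0.002,"dy":0,"dz":0,"wx":0,"wy":0,"wz":0,"gripper":1}
    - {"dx":0.0022,"dy":0,"dz":0,"wx":0,"wy":0,"wz":0,"gripper":1}
    - {"dx":0.0025,"dy":0,"dz":0,"wx":0,"wy":0,"wz":0,"gripper":1}
    - {"dx":0.0028,"dy":0,"dz":0,"wx":0,"wy":0,"wz":0,"gripper":1}
    - {"dx":0.003,"dy":0,"dz":0,"wx":0,"wy":0,"wz":0,"gripper":1}

```text
clock: 26.3
position: [628.0, -154.9, 39.9]
ee_rot: [-0.001, 0.707, 0.001, 0.708]
contact_force: [-7.0, 2.8, 16.2]
gripper_width: 37.5
```

```bash
python3 -c "
from ov import *
ov('pics/f9.png')"
```

```text
at [ 628.  -154.9   39.9] psi 90.1 clk 26.4 F [-6.9  2.8 13.2] w 37.5
d [-0.0151 -0.0001 -0.    ] w [ 0.12  0.07 -0.01]
```

View pics/f9.png

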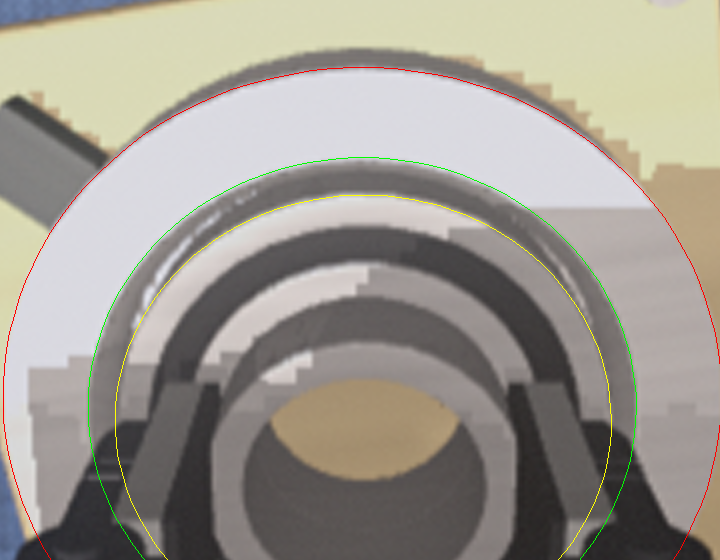

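Request:
arm_command:
  rows:
    - {"dx":0.0025,"dy":0,"dz":0,"wx":0,"wy":0,"wz":0,"gripper":1}
    - {"dx":0.0033,"dy":0,"dz":0,"wx":0,"wy":0,"wz":0,"gripper":1}
    - {"dx":0.0033,"dy":0,"dz":0,"wx":0,"wy":0,"wz":0,"gripper":1}
    - {"dx":0.001,"dy":0,"dz":0,"wx":0,"wy":0,"wz":0,"gripper":1}
    - {"dx":0,"dy":0,"dz":0,"wx":0,"wy":0,"wz":0,"gripper":1}
    - {"dx":0,"dy":0,"dz":0,"wx":0,"wy":0,"wz":0,"gripper":-0.3}
    - {"dx":0,"dy":0,"dz":0,"wx":0,"wy":0,"wz":0,"gripper":-1}
    - {"dx":0,"dy":0,"dz":0,"wx":0,"wy":0,"wz":0,"gripper":-1}

```text
clock: 27.25
position: [628.3, -155.0, 39.6]
ee_rot: [-0.001, 0.707, 0.001, 0.708]
contact_force: [-0.0, 0.3, 0.3]
gripper_width: 79.0
```

Request:
arm_command:
  rows:
    - {"dx":-0.004,"dy":0,"dz":0,"wx":0,"wy":0,"wz":0,"gripper":-1}
    - {"dx":-0.012,"dy":0,"dz":0,"wx":0,"wy":0,"wz":0,"gripper":-1}
    - {"dx":-0.03,"dy":0,"dz":0,"wx":0,"wy":0,"wz":0,"gripper":-1}
    - {"dx":-0.055,"dy":0,"dz":0,"wx":0,"wy":0,"wz":0,"gripper":-1}
    - {"dx":-0.078,"dy":0,"dz":0,"wx":0,"wy":0,"wz":0,"gripper":-1}
    - {"dx":-0.088,"dy":0,"dz":0,"wx":0,"wy":0,"wz":0,"gripper":-1}
    - {"dx":-0.09,"dy":0,"dz":0,"wx":0,"wy":0,"wz":0,"gripper":-1}
    - {"dx":-0.09,"dy":0,"dz":0,"wx":0,"wy":0,"wz":0,"gripper":-1}

```text
clock: 28.05
position: [627.8, -154.8, 129.3]
ee_rot: [-0.001, 0.707, 0.001, 0.707]
contact_force: [0.4, -0.2, -1.0]
gripper_width: 85.5
```

```bash
python3 - <<'E'
from h import *
get_image("top");get_image("top")
s=arm.read_state();d=get_image("wrist");f=cam(d,s);S=4
im=cv2.resize(d["img"],None,fx=S,fy=S,interpolation=cv2.INTER_CUBIC)
def circ(c,r,z,col):
    a=np.linspace(0,2*np.pi,120)
    p=f(np.c_[c[0]+r*np.cos(a),c[1]+r*np.sin(a),np.full(120,z)])
    cv2.polylines(im,[np.round((p+.5)*S-.5).astype(int)],True,col,1)
c=(628,-155)
circ(c,50,34,(255,0,0));circ(c,34,37,(255,255,0));circ(c,20,53,(0,255,0));circ(c,38.2,34,(255,0,255))
cv2.imwrite("pics/f10.png",im[130*S:270*S,190*S:370*S][:,:,::-1])
d=get_image("scene");cv2.imwrite("pics/f11.png",cv2.resize(d["img"][180:340,140:340,::-1],None,fx=3,fy=3))
go(454,-240,150,90)
E
```

```text
at [ 627.5 -154.9  128.1] psi 90.1 clk 28.25 F [-0.1  0.3  0.1] w 85.2
d [-0.0217 -0.0848 -0.1737] w [ 0.11 -0.06 -0.01]
```

View pics/f10.png

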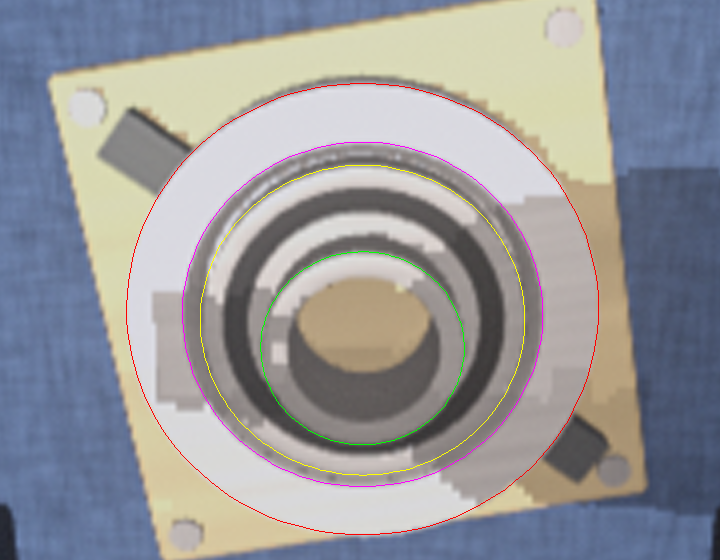

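View pics/f11.png

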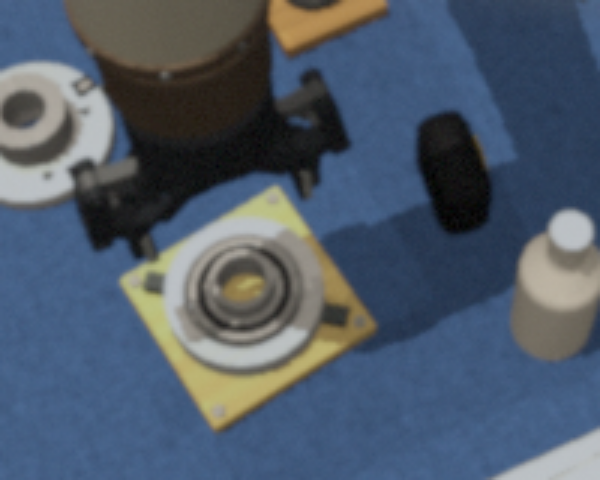

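Request:
arm_command:
  rows:
    - {"dx":-0.015,"dy":-0.01,"dz":-0.02,"wx":0,"wy":0,"wz":0,"gripper":-1}
    - {"dx":-0.01,"dy":-0.028,"dz":-0.058,"wx":0,"wy":0,"wz":0,"gripper":-1}
    - {"dx":-0.002,"dy":-0.048,"dz":-0.098,"wx":0,"wy":0,"wz":0,"gripper":-1}
    - {"dx":0,"dy":-0.066,"dz":-0.135,"wx":0,"wy":0,"wz":0,"gripper":-1}
    - {"dx":0,"dy":-0.079,"dz":-0.161,"wx":0,"wy":0,"wz":0,"gripper":-1}
    - {"dx":0,"dy":-0.084,"dz":-0.172,"wx":0,"wy":0,"wz":0,"gripper":-1}
    - {"dx":0,"dy":-0.085,"dz":-0.174,"wx":0,"wy":0,"wz":0,"gripper":-1}
    - {"dx":0,"dy":-0.085,"dz":-0.174,"wx":0,"wy":0,"wz":0,"gripper":-1}

```text
clock: 29.05
position: [454.5, -240.3, 128.4]
ee_rot: [-0.001, 0.707, 0.001, 0.707]
contact_force: [0.1, 0.4, 0.1]
gripper_width: 85.4
```

```bash
python3 - <<'E'
from h import *
f,d=wfit('cutterhead',(454,-240),0,pic="pics/g1.png")
go(454,-240,18,90)
E
```

```text
moved during [ 0.1   0.16 -0.07]
cutterhead 0.86 [223, 141, 344, 255] [ 455.8 -240.5] 0.132
at [ 454.9 -239.9  128.2] psi 90.2 clk 29.2 F [ 0.2  0.1 -1.2] w 85.2
d [ 1.102e-01 -1.000e-04 -9.000e-04] w [ 0.18 -0.04  0.  ]
```

View pics/g1.png

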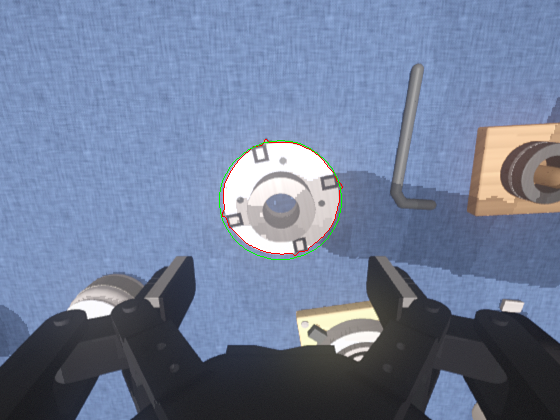

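Request:
arm_command:
  rows:
    - {"dx":0.025,"dy":0,"dz":0,"wx":0,"wy":0,"wz":0,"gripper":-1}
    - {"dx":0.06,"dy":0,"dz":0,"wx":0,"wy":0,"wz":0,"gripper":-1}
    - {"dx":0.088,"dy":0,"dz":0,"wx":0,"wy":0,"wz":0,"gripper":-1}
    - {"dx":0.102,"dy":0,"dz":0,"wx":0,"wy":0,"wz":0,"gripper":-1}
    - {"dx":0.108,"dy":0,"dz":0,"wx":0,"wy":0,"wz":0,"gripper":-1}
    - {"dx":0.11,"dy":0,"dz":0,"wx":0,"wy":0,"wz":0,"gripper":-1}
    - {"dx":0.11,"dy":0,"dz":0,"wx":0,"wy":0,"wz":0,"gripper":-0.6}
    - {"dx":0.11,"dy":0,"dz":0,"wx":0,"wy":0,"wz":0,"gripper":-0.3}

```text
clock: 30.0
position: [455.8, -240.0, 19.1]
ee_rot: [-0.001, 0.707, 0.001, 0.708]
contact_force: [-0.4, 0.3, -1.1]
gripper_width: 59.3
```

Request:
arm_command:
  rows:
    - {"dx":0,"dy":0,"dz":0,"wx":0,"wy":0,"wz":0,"gripper":0}
    - {"dx":0,"dy":0,"dz":0,"wx":0,"wy":0,"wz":0,"gripper":1}
    - {"dx":0,"dy":0,"dz":0,"wx":0,"wy":0,"wz":0,"gripper":1}
    - {"dx":0,"dy":0,"dz":0,"wx":0,"wy":0,"wz":0,"gripper":1}
    - {"dx":-0.003,"dy":0,"dz":0,"wx":0,"wy":0,"wz":0,"gripper":1}
    - {"dx":-0.01,"dy":0,"dz":0,"wx":0,"wy":0,"wz":0,"gripper":1}
    - {"dx":-0.018,"dy":0,"dz":0,"wx":0,"wy":0,"wz":0,"gripper":1}
    - {"dx":-0.02,"dy":0,"dz":0,"wx":0,"wy":0,"wz":0,"gripper":1}

```text
clock: 30.8
position: [456.2, -240.1, 39.8]
ee_rot: [-0.002, 0.706, 0.001, 0.708]
contact_force: [0.8, 0.0, -7.3]
gripper_width: 54.2
```

```bash
python3 - <<'E'
from h import *
d=get_image("wrist");cv2.imwrite("pics/g2.png",d["img"][:,:,::-1])
go(454,-240,110,90)
E
```

```text
at [ 456.2 -240.1   39.9] psi 90.2 clk 30.85 F [ 0.1  0.2 -7.8] w 54.2
d [-0.0701  0.     -0.002 ] w [0.2  0.17 0.04]
```

View pics/g2.png

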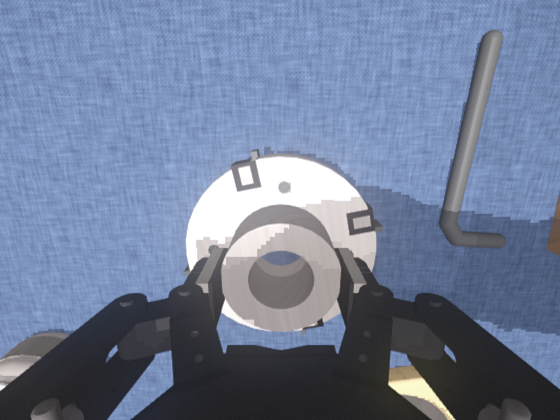

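Request:
arm_command:
  rows:
    - {"dx":-0.02,"dy":0,"dz":0,"wx":0,"wy":0,"wz":0,"gripper":1}
    - {"dx":-0.05,"dy":0.01,"dz":0,"wx":0,"wy":0,"wz":0,"gripper":1}
    - {"dx":-0.07,"dy":0.035,"dz":0,"wx":0,"wy":0,"wz":0,"gripper":1}
    - {"dx":-0.08,"dy":0.07,"dz":0.002,"wx":0,"wy":0,"wz":0,"gripper":1}
    - {"dx":-0.08,"dy":0.11,"dz":0.004,"wx":0,"wy":0,"wz":0,"gripper":1}
    - {"dx":-0.08,"dy":0.15,"dz":0.006,"wx":0,"wy":0,"wz":0,"gripper":1}
    - {"dx":-0.08,"dy":0.19,"dz":0.008,"wx":0,"wy":0,"wz":0,"gripper":1}
    - {"dx":-0.08,"dy":0.23,"dz":0.01,"wx":0,"wy":0,"wz":0,"gripper":1}

```text
clock: 31.65
position: [464.5, -8.5, 119.7]
ee_rot: [-0.001, 0.706, 0.001, 0.708]
contact_force: [0.8, 0.3, -7.2]
gripper_width: 53.9
```

Request:
arm_command:
  rows:
    - {"dx":0,"dy":0.03,"dz":0.001,"wx":0,"wy":0,"wz":0,"gripper":1}
    - {"dx":0,"dy":0.06,"dz":0.003,"wx":0,"wy":0,"wz":0,"gripper":1}
    - {"dx":0,"dy":0.09,"dz":0.005,"wx":0,"wy":0,"wz":0,"gripper":1}
    - {"dx":0,"dy":0.115,"dz":0.006,"wx":0,"wy":0,"wz":0,"gripper":1}
    - {"dx":0,"dy":0.13,"dz":0.006,"wx":0,"wy":0,"wz":0,"gripper":1}
    - {"dx":0,"dy":0.135,"dz":0.006,"wx":0,"wy":0,"wz":0,"gripper":1}
    - {"dx":0,"dy":0.135,"dz":0.006,"wx":0,"wy":0,"wz":0,"gripper":1}
    - {"dx":0,"dy":0.135,"dz":0.006,"wx":0,"wy":0,"wz":0,"gripper":1}

```text
clock: 32.45
position: [469.5, 125.6, 119.3]
ee_rot: [-0.001, 0.707, 0.0, 0.708]
contact_force: [0.4, 0.2, -7.0]
gripper_width: 53.7
```

```bash
python3 - <<'E'
from h import *
f,d=wfit('cutter_tray',(473,247),0,pic="pics/g3.png")
go(474,247,110,90)
E
```

```text
moved during [0.15 0.04 0.08]
cutter_tray 0.83 [341, 120, 505, 284] [472.1 247.3] 0.148
at [469.8 125.6 119.5] psi 90.1 clk 32.6 F [-0.4  0.2 -7. ] w 53.9
d [0.0094 0.1214 0.0043] w [0.1  0.12 0.04]
```

View pics/g3.png

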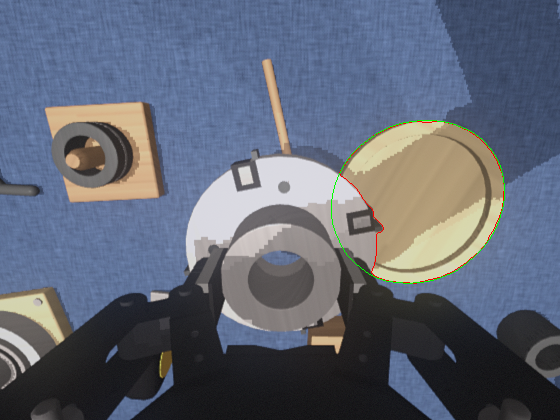

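Request:
arm_command:
  rows:
    - {"dx":0,"dy":0.025,"dz":0.001,"wx":0,"wy":0,"wz":0,"gripper":1}
    - {"dx":0,"dy":0.065,"dz":0.002,"wx":0,"wy":0,"wz":0,"gripper":1}
    - {"dx":0.005,"dy":0.1,"dz":0.003,"wx":0,"wy":0,"wz":0,"gripper":1}
    - {"dx":0.02,"dy":0.117,"dz":0.0035,"wx":0,"wy":0,"wz":0,"gripper":1}
    - {"dx":0.045,"dy":0.1215,"dz":0.0035,"wx":0,"wy":0,"wz":0,"gripper":1}
    - {"dx":0.065,"dy":0.1215,"dz":0.0035,"wx":0,"wy":0,"wz":0,"gripper":1}
    - {"dx":0.073,"dy":0.1215,"dz":0.0035,"wx":0,"wy":0,"wz":0,"gripper":1}
    - {"dx":0.075,"dy":0.1215,"dz":0.0035,"wx":0,"wy":0,"wz":0,"gripper":1}

```text
clock: 33.4
position: [473.1, 246.1, 43.6]
ee_rot: [-0.001, 0.707, -0.001, 0.707]
contact_force: [0.5, 0.1, -6.1]
gripper_width: 54.5
```

```bash
python3 - <<'E'
from h import *
get_image("top")
s=arm.read_state();d=get_image("wrist");f=cam(d,s);im=d["img"].copy()
a=np.linspace(0,2*np.pi,120)
for c,r,z,col in(((472.1,247.3),75,14,(255,0,0)),((472.1,247.3),64,14,(0,255,0)),(s['position']-[1.3,0,0],56,s['position'][2]-5,(255,255,0))):
    p=f(np.c_[c[0]+r*np.cos(a),c[1]+r*np.sin(a),np.full(120,z)]);cv2.polylines(im,[np.round(p).astype(int)],True,col,1)
cv2.imwrite("pics/g4.png",im[:,:,::-1])
go(473.3,247.3,26,90)
E
```

```text
at [474. 247.  45.] psi 90.1 clk 33.5 F [-0.5  0.4 -7.2] w 53.9
d [ 0.019   0.0003 -0.0007] w [0.08 0.17 0.02]
```

View pics/g4.png

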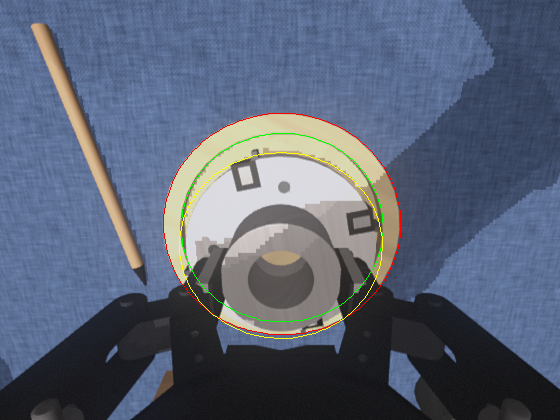

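Request:
arm_command:
  rows:
    - {"dx":0.004,"dy":0,"dz":-0.0005,"wx":0,"wy":0,"wz":0,"gripper":1}
    - {"dx":0.009,"dy":0,"dz":-0.0005,"wx":0,"wy":0,"wz":0,"gripper":1}
    - {"dx":0.013,"dy":0,"dz":-0.0005,"wx":0,"wy":0,"wz":0,"gripper":1}
    - {"dx":0.016,"dy":0,"dz":-0.0005,"wx":0,"wy":0,"wz":0,"gripper":1}
    - {"dx":0.018,"dy":0,"dz":-0.0005,"wx":0,"wy":0,"wz":0,"gripper":1}
    - {"dx":0.019,"dy":0,"dz":-0.0005,"wx":0,"wy":0,"wz":0,"gripper":1}
    - {"dx":0.019,"dy":0,"dz":-0.0005,"wx":0,"wy":0,"wz":0,"gripper":1}
    - {"dx":0.019,"dy":0,"dz":-0.0005,"wx":0,"wy":0,"wz":0,"gripper":1}

```text
clock: 34.3
position: [473.6, 247.1, 26.0]
ee_rot: [-0.001, 0.706, 0.0, 0.708]
contact_force: [-0.6, -0.1, -6.0]
gripper_width: 54.1
```

Still hanging, about 1 mm above the floor; lower until it carries.

Request:
arm_command:
  rows:
    - {"dx":0.0005,"dy":0,"dz":0,"wx":0,"wy":0,"wz":0,"gripper":1}
    - {"dx":0.001,"dy":0,"dz":0,"wx":0,"wy":0,"wz":0,"gripper":1}
    - {"dx":0.0015,"dy":0,"dz":0,"wx":0,"wy":0,"wz":0,"gripper":1}
    - {"dx":0.0015,"dy":0,"dz":0,"wx":0,"wy":0,"wz":0,"gripper":1}
    - {"dx":0.0015,"dy":0,"dz":0,"wx":0,"wy":0,"wz":0,"gripper":1}
    - {"dx":0.0015,"dy":0,"dz":0,"wx":0,"wy":0,"wz":0,"gripper":1}
    - {"dx":0.0015,"dy":0,"dz":0,"wx":0,"wy":0,"wz":0,"gripper":1}
    - {"dx":0.0015,"dy":0,"dz":0,"wx":0,"wy":0,"wz":0,"gripper":1}

```text
clock: 35.1
position: [473.8, 247.2, 25.7]
ee_rot: [-0.001, 0.706, 0.001, 0.708]
contact_force: [-3.8, -1.6, 5.6]
gripper_width: 54.4
```

Contact (+5.6 N, resting). Open and lift.

Request:
arm_command:
  rows:
    - {"dx":0,"dy":0,"dz":0,"wx":0,"wy":0,"wz":0,"gripper":1}
    - {"dx":0,"dy":0,"dz":0,"wx":0,"wy":0,"wz":0,"gripper":-0.6}
    - {"dx":0,"dy":0,"dz":0,"wx":0,"wy":0,"wz":0,"gripper":-1}
    - {"dx":0,"dy":0,"dz":0,"wx":0,"wy":0,"wz":0,"gripper":-1}
    - {"dx":-0.006,"dy":0,"dz":0,"wx":0,"wy":0,"wz":0,"gripper":-1}
    - {"dx":-0.03,"dy":0,"dz":0,"wx":0,"wy":0,"wz":0,"gripper":-1}
    - {"dx":-0.065,"dy":0,"dz":0,"wx":0,"wy":0,"wz":0,"gripper":-1}
    - {"dx":-0.1,"dy":0,"dz":0,"wx":0,"wy":0,"wz":0,"gripper":-1}

```text
clock: 35.9
position: [473.3, 247.1, 127.1]
ee_rot: [-0.001, 0.706, 0.001, 0.708]
contact_force: [0.2, 0.8, 0.0]
gripper_width: 85.3
```

Request:
arm_command:
  rows:
    - {"dx":-0.02,"dy":0,"dz":-0.005,"wx":0,"wy":0,"wz":0,"gripper":-1}
    - {"dx":-0.05,"dy":0,"dz":-0.015,"wx":0,"wy":0,"wz":0,"gripper":-1}
    - {"dx":-0.08,"dy":0,"dz":-0.025,"wx":0,"wy":0,"wz":0,"gripper":-1}
    - {"dx":-0.1,"dy":0,"dz":-0.03,"wx":0,"wy":0,"wz":0,"gripper":-1}
    - {"dx":-0.11,"dy":0,"dz":-0.03,"wx":0,"wy":0,"wz":0,"gripper":-1}
    - {"dx":-0.11,"dy":0,"dz":-0.03,"wx":0,"wy":0,"wz":0,"gripper":-1}
    - {"dx":-0.11,"dy":0,"dz":-0.03,"wx":0,"wy":0,"wz":0,"gripper":-1}
    - {"dx":-0.11,"dy":0,"dz":-0.03,"wx":0,"wy":0,"wz":0,"gripper":-1}

```text
clock: 36.7
position: [442.6, 246.6, 235.4]
ee_rot: [-0.001, 0.707, -0.0, 0.708]
contact_force: [0.2, 0.1, -0.5]
gripper_width: 85.5
```

```bash
python3 - <<'E'
from h import *
get_image("top");get_image("top")
T={'bolt':(632,191.5,32),'spacer':(424,-23,15),'bearing':(628,-155,22),'cutterhead':(472.3,247.2,6),'glue_bottle':(719,17.5,0)}
s=arm.read_state()
for n in('wrist','scene','top'):
    d=get_image(n);f=cam(d,s);im=d["img"].copy()
    cv2.imwrite(f"pics/h_{n}.png",im[:,:,::-1])
    for k in T:
        L=models.cut_out(n,k)
        if L and n!='wrist':
            m=L[0]['mask'].astype(bool);r=fit(f,m,M[k],T[k][:2],T[k][2]);print(n,k,round(L[0]['conf'],2),r.x.round(1),round(r.fun,2))
print(s['position'],s['contact_force'],s['clock'])
E
```

```text
scene bolt 0.93 [631.1 192.8] 0.16
scene spacer 0.84 [422.6 -22.5] 0.35
scene bearing 0.74 [ 627.5 -154.9] 0.14
scene cutterhead 0.6 [472.3 250.9] 0.13
scene glue_bottle 0.74 [719.   17.5] 1.0
top bolt 0.6 [633.3 189.5] 0.09
top spacer 0.92 [425.9 -23.5] 0.42
top bearing 0.93 [ 628.5 -154. ] 0.22
top cutterhead 0.78 [474.2 244.4] 0.14
top glue_bottle 0.57 [716.9  14.1] 0.16
[442.73682994 246.70051855 235.64104417] [-0.48004592 -0.10116704 -0.29278733] 36.8
```

View pics/h_wrist.png

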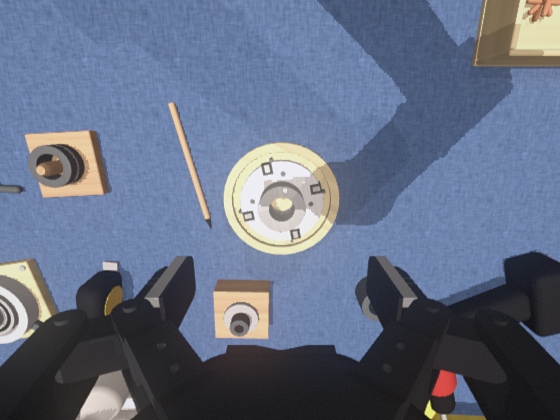

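View pics/h_scene.png

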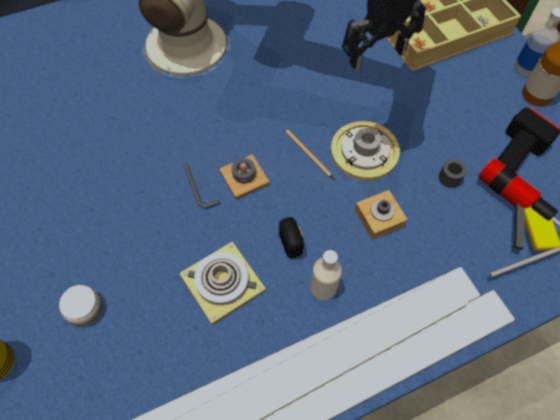

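View pics/h_top.png

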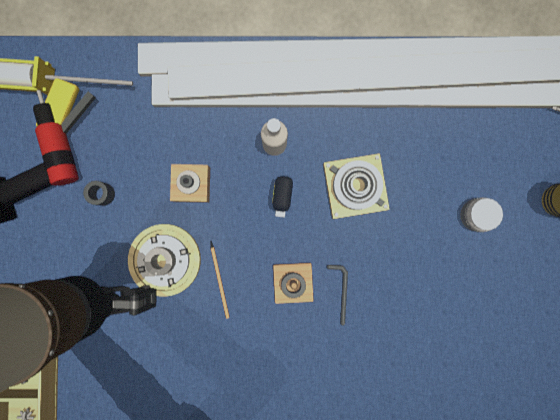

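```bash
python3 -c "
from bench import arm
print(arm.job_done())"
```

```text
the job is handed in; nothing more can be done
None
```

All four pieces are on their places and the job is handed in, at about 37 s on the robot's clock. The bolt is in the block's hole, the spacer ring is over the peg, the bearing is in the copy ring and the cutterhead is in the round tray. I placed the bearing before the cutterhead, because it sat on top of it in the pile.

**Bearing:** It met the press fit at about 7 N. It stopped at the height expected for the shoulder, where the force rose to about 16 N. I pressed briefly once more, about 0.3 mm further in command, then released; I took no force reading during that press. In the wrist picture afterwards, the race lay level at z 37 mm and the sleeve top at z 53 mm, as they should when fully home.

**Last checks:**
- **Positions:** In the last top and scene pictures every piece sits on its place. The fitted positions are within about 4 mm of where they should be, with the two cameras differing from each other by up to 6.5 mm. That is more than the stated 2 mm calibration, but the closer wrist views agreed with the targets.
- **Gripper:** It was open and clear of everything at z 235 mm, with no force on it.
- **Glue bottle:** The automatic detection failed for it in the last scene picture, so no position came from that camera. By eye it stands at the same pixels as at the start, and the top camera's fit agrees to about 4 mm.

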